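# Hang three box bags on one hook, largest first

### The arm

A 7-joint arm with a two-finger parallel gripper is mounted at the origin on the work surface. World frame = base frame: x ahead of the robot, y to its left, z up, the work surface at z = 0. Lengths are in m, angles in degrees, forces in N, time in s.
With the tool pointing down it reaches from about 0.425 to 0.875 m from the base axis. Payload 4.7 kg.
Tool frame: the origin (TCP) lies on the centre line of the jaws, within the pads' length; the fingertips stand ahead of it and the grasp point (between the pads) lies 2 mm behind it (env.tip_reach is the x of the fingertips in the tool frame, in m); x points along the fingers, z is the direction in which the jaws open and shut, and the axes are right-handed (so a half turn about x gives the same grasp; the last joint's range is limited). The gripper opens to 87 mm and grips with 3 to 60 N. Pads are 19 mm wide; open, the fingers measure 117 mm over their backs; the gripper's body (75 mm by 190 mm) begins 51 mm behind the grasp point.
Start: joints at [-63.02, 18.392, -4.016, 83.108, 1.295, 78.541, -3.26], TCP at [0.287, 0.583, 0.24] pointing down, gripper open.
Joint ranges: [-163.93, 163.93], [-17.29, 119.83], [-79.2, 71.16], [3.27, 140.29], [-89.18, 269.18], [5.43, 117.66], [-154.24, 154.24]. Speed limits (degrees/s): [147.25, 147.25, 180, 180, 180, 180, 180].

### API

Orientations are given as [roll, pitch, yaw] about the fixed x, y, z axes, in that order (R = Rz(yaw) Ry(pitch) Rx(roll)).
In Python, from cell import telemetry, optics, env, models gives the robot as it stands.
- The arm moves only by the shell command python3 -m pendant 'ROWS' [FORCE]. ROWS is JSON, a list of rows, each a list of 3 entries, a list of its own where there are three numbers: the finger opening in mm, from 0 to 87, then the shift along the tool's x, y, z in mm, then the turn, a rotation vector about the tool's x, y, z in rad. A call has 1 to 10 rows; each row is the pose to reach, as a shift and turn from the pose commanded when the call began, along the tool's axes at that moment; what a row does not reach only later rows make up. A row lasts 1/12 s, in which the tool goes at most 41.7 mm and 7.16 degrees, less where a joint would pass 70% of its speed; a pose out of reach is approached as far as the arm can. A call with a gripper value outside its range is refused whole. The fingers move at their own pace and stop on an object; FORCE is the grip in N (left out, the last holds). Time passes only in rows, so rows that repeat a pose let the fingers close. It gives the time, the measured TCP pose, the force and the opening at its end, in the units of the state.
- telemetry.get_obs(): the state, without advancing time (a new reading comes with each control period).
- optics.read_camera(name): name is "scene" or "top" or "wrist"; returns a dict with "image" (400x640x3 uint8, blue, green, red), "range_z" (400x640 float32, m along the optical axis (not along the pixel's ray), 0 where there is no reading), "fx", "fy", "cx", "cy" (pixels), "cam_to_world" (4x4, takes a point from camera to world coordinates). Camera axes: x right, y up, looking along -z (the intrinsics and any distortion apply to the point x, -y, -z); pixel columns grow to the right and rows downward; lengths in m; the calibration is good to about 2 mm. The wrist camera is an equidistant fisheye: a pixel r from the principal point sees the ray r / f radians off the axis. A picture is of the moment at which its call begins.
- env.sign_off(): hands the job in, once; it reports no verdict.
Trained networks look in the newest picture that a camera, given by its name, has taken for a name from the list of things; names that differ only in an ending like _2 or _b are one class to them, and where a whole thing is asked for, a point or a joint stands for the part that bears it (a point fixed in the world has none). Each returns a list of dicts, best first, with "confidence" (0 to 1); they miss things now and then, are a little off and sometimes report something else, mostly with a low value. They report only what shows in the picture. A call takes as long as a camera call.
- models.masks_of(camera, label): "pixels" (400x640 bool, what is visible of it) and "extent" ([left, top, right, bottom] as shares, 0 to 1, of the picture: columns of its width, rows of its height, round what is visible of it).
- models.landmark_of(camera, label): "centre" ([row, column] as shares, 0 to 1, of the picture: columns of its width, rows of its height: a listed point, or the origin of a listed thing).
The state is a dict: "time_s": time; "qpos": joint angles; "joint_velocities": joint speeds; "effort": joint torques, N m; "tool_pos": TCP position; "tool_rot": TCP orientation; "force": force on the tool from outside, world axes, zero at the start; "wrist_torque": the same for the moment, N m; "grip_width": finger opening in m.
Only numpy, scipy, OpenCV 4.12 (cv2) and the standard library are available. Lean on these libraries where they do the work, as an engineer would, in place of code of your own. Each camera call takes 0.05 s, during which the arm holds its last target.

### The job

Hang the three wooden box bags by their handles on the one hook of the stand, one after the other, largest first: the largest right back next to the post, the medium one close in front of it, the smallest close in front of that. Leave all three hanging still and let go; do not tip a bag over, and do not shift or knock over the other things on the table.

Things in the scene. Friction and masses are not known exactly. Their poses are not given: they have to be found in the camera images.
- bag_large_centre (a point): Centre, half-way up, of the large of three rigid dark wood box bags, upright, 164 mm high in all. Case 40 thick (x), 124 wide (y), 80 high. On its middle stands a flat handle frame 12 thick (x), 98 wide (y): two posts and a solid top band 38 high, round a closed opening 72 wide, 46 high. x thickness, y width, z up; a half turn about z is the same. Pinch the band across its thickness. 260 g +-30%.
- bag_large_loop (a point): Where the large bag hangs: middle of the underside of its handle band, 126 mm above the bag's underside and 38 below the band's top. The underside is a shallow inverted V, peak here, falling 0.25 rad to either side along y. Axes as the bag's.
- bag_medium_centre (a point): Centre, half-way up, of the medium of three rigid dark wood box bags, upright, 148 mm high in all. Case 36 thick (x), 104 wide (y), 64 high. On its middle stands a flat handle frame 12 thick (x), 88 wide (y): two posts and a solid top band 38 high, round a closed opening 62 wide, 46 high. x thickness, y width, z up; a half turn about z is the same. Pinch the band across its thickness. 200 g +-30%.
- bag_medium_loop (a point): Where the medium bag hangs: middle of the underside of its handle band, 110 mm above the bag's underside and 38 below the band's top. The underside is a shallow inverted V, peak here, falling 0.25 rad to either side along y. Axes as the bag's.
- bag_small_centre (a point): Centre, half-way up, of the small of three rigid dark wood box bags, upright, 134 mm high in all. Case 32 thick (x), 84 wide (y), 50 high. On its middle stands a flat handle frame 12 thick (x), 78 wide (y): two posts and a solid top band 38 high, round a closed opening 52 wide, 46 high. x thickness, y width, z up; a half turn about z is the same. Pinch the band across its thickness. 150 g +-30%.
- bag_small_loop (a point): Where the small bag hangs: middle of the underside of its handle band, 96 mm above the bag's underside and 38 below the band's top. The underside is a shallow inverted V, peak here, falling 0.25 rad to either side along y. Axes as the bag's.
- hook_root (a point): Where the centre line of the stand's one hook arm meets the post's axis, 190 mm above the table. x points level from hook tip to post along the arm, y across, z up. Arm: level steel bar, 10 diameter, 175 long towards -x, end turned up. Post: 18 diameter, top 6 above this point, foot 110 x 110 x 12. Fixed; place and direction vary.
- hook_tip (a point): Centre of the hook's upturned rounded end, 10 mm diameter: 181 mm from the post axis and 12 above the arm's centre line; its topmost point is 17 above the arm's centre line.
- spray_can: Bystander (sizes in mm): upright grey spray can, 44 diameter, 215 high, loose; taller than the bags. Origin at the centre of its underside, z up.
- lotion_bottle: Bystander (sizes in mm): upright amber bottle, 44 diameter, 120 high, loose. Origin at the centre of its underside, z up.
- wax_tin: Bystander (sizes in mm): flat steel tin, 50 diameter, 28 high, loose. Origin at the centre of its underside, z up.
- polish_jar: Bystander (sizes in mm): green jar with black lid, 72 diameter, 45 high, loose. Origin at the centre of its underside, z up.
- wallet: Bystander (sizes in mm): brown wallet lying flat, 90 (x) x 110 (y) x 16, loose. Origin at the centre of its underside, z up.
- brush: Bystander (sizes in mm): wooden polishing brush lying on its bristles, 50 (x) x 130 (y) x 39, loose. Origin at the centre of its underside, z up.
- clutch: Bystander (sizes in mm): dark wooden case without handle lying flat, 80 (x) x 130 (y) x 34, loose; not one of the three bags. Origin at the centre of its underside, z up.

How it is judged:
By the outcome, as a careful person would: the job done as asked, in the order asked, and still so for the second after the job is handed in, with the robot touching nothing.
It also fails if it takes over 72 s, if anything falls off the work surface, if the arm or the gripper's body presses on something with over 40 N, if the wrist force passes 120 N, or if a joint passes its speed limit or range.

## Working session

There is one attempt and no reset: what is moved stays moved. The work goes in short steps, Python scripts to look and compute and a shell command to move; the robot and the scene stay as the last step left them, time stands still between calls to the robot, and variables do not carry over. Pictures are saved under pics/ and viewed, and the job is handed in when it is done.

```bash
ls; mkdir -p pics; python3 - <<'E'
from cell import telemetry, optics, env, models
import cv2,numpy as np
print(telemetry.get_obs(), env.tip_reach)
for n in ["scene","top","wrist"]:
    c=optics.read_camera(n); cv2.imwrite(f"pics/{n}0.png",c["image"])
    print(n,c["fx"],c["fy"],c["cx"],c["cy"],np.round(c["cam_to_world"],3).tolist(),[k for k in c])
E
```

```text
pics
{'time_s': 0.0, 'qpos': array([-63.02015643,  18.43677982,  -4.01522981,  83.17164677,
         1.29492213,  78.54140224,  -3.26063491]), 'joint_velocities': array([ 0.11182202, -0.01692558,  0.01220377,  0.14983881, -0.06165649,
       -0.01346183, -0.00603702]), 'effort': array([-3.95279176e-05, -4.91298866e+01, -4.04076995e-01, -3.12520480e+01,
       -6.39447151e-02,  4.37510514e-02,  1.70465250e-04]), 'tool_pos': array([0.28651957, 0.58288707, 0.23851581]), 'tool_rot': array([-176.89133978,   89.89525048, -113.06244268]), 'force': array([ 0.00565629, -0.65027713,  0.00210609]), 'wrist_torque': array([-0.00976674, -0.00758315,  0.0290921 ]), 'grip_width': 0.08719298151299665} 0.017
scene 484.38650044212807 484.38650044212807 314.9366044314739 198.99760617507576 [[0.879, -0.366, 0.304, 1.041], [0.476, 0.691, -0.544, -0.817], [-0.011, 0.624, 0.782, 1.352], [0.0, 0.0, 0.0, 1.0]] ['image', 'range_z', 'fx', 'fy', 'cx', 'cy', 'cam_to_world']
top 398.6105104676732 398.6105104676732 314.77826259674515 201.61125488248982 [[-0.026, 0.983, -0.184, 0.377], [-0.999, -0.029, -0.017, 0.031], [-0.022, 0.184, 0.983, 1.085], [0.0, 0.0, 0.0, 1.0]] ['image', 'range_z', 'fx', 'fy', 'cx', 'cy', 'cam_to_world']
wrist 309.70691628693146 309.70691628693146 320.0803887926905 197.55512798222935 [[0.441, -0.862, -0.249, 0.218], [0.898, 0.422, 0.126, 0.617], [-0.004, -0.279, 0.96, 0.383], [0.0, 0.0, 0.0, 1.0]] ['image', 'range_z', 'fx', 'fy', 'cx', 'cy', 'cam_to_world']
```

View pics/scene0.png

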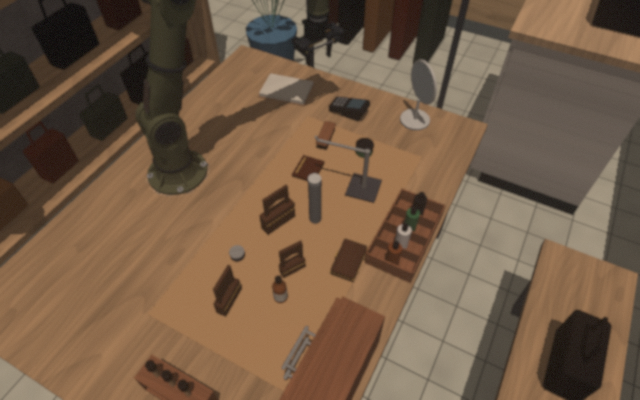

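View pics/top0.png

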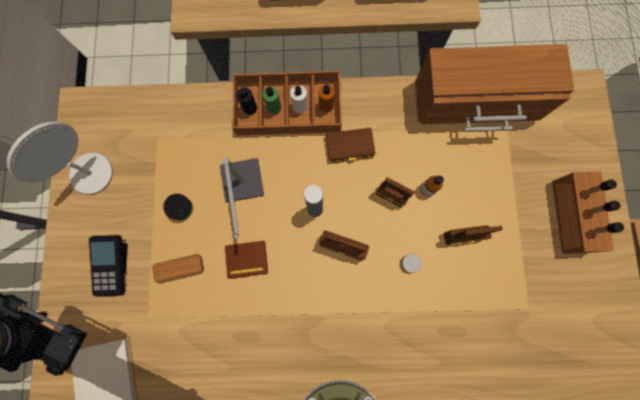

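View pics/wrist0.png

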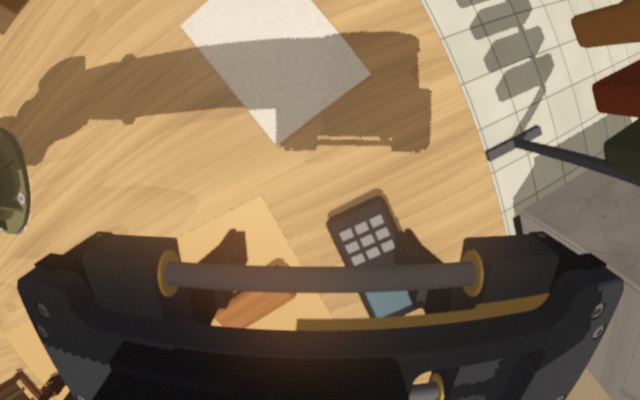

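The scene and top pictures show three bags, at top pixels (344,245), (395,192) and (470,235). The hook arm runs from about (228,160) to (237,235), with the spray can at (314,200). Next I'll measure them.

```bash
cat > h.py <<'E'
from cell import telemetry, optics, env, models
import cv2,numpy as np
from scipy.spatial.transform import Rotation as Rn
def cloud(c):
    z=c["range_z"]; v,u=np.mgrid[0:400,0:640]
    if c.get("fish"): pass
    x=(u-c["cx"])/c["fx"]*z; y=(v-c["cy"])/c["fy"]*z
    P=np.stack([x,-y,-z],-1); T=np.array(c["cam_to_world"])
    return P@T[:3,:3].T+T[:3,3]
def rect(P):
    r=cv2.minAreaRect((P[:,:2]*1000).astype(np.float32)); return np.round(r[0],1),np.round(r[1],1),round(r[2],1)
def pose():
    o=telemetry.get_obs(); return np.array(o["tool_pos"]),Rn.from_euler('xyz',o["tool_rot"],degrees=True),o
E
python3 - <<'E'
from h import *
L=["bag_large_centre","bag_medium_centre","bag_small_centre","hook_root","spray_can","lotion_bottle","wax_tin","polish_jar","wallet","brush","clutch"]
for cam in ["top","scene"]:
    c=optics.read_camera(cam); W=cloud(c)
    for l in L:
        for m in models.masks_of(cam,l)[:2]:
            p=m["pixels"]&(c["range_z"]>0); P=W[p]
            if len(P)<10: continue
            print(cam,l,round(m["confidence"],2),p.sum(),"med",np.round(np.median(P,0),3),"z",np.round(np.percentile(P[:,2],[2,50,98]),3),*rect(P))
    for l in ["bag_large_loop","bag_medium_loop","bag_small_loop","bag_large_centre","bag_medium_centre","bag_small_centre","hook_root","hook_tip","spray_can"]:
        for m in models.landmark_of(cam,l)[:2]: 
            r,q=m["centre"]; r=int(r*400);q=int(q*640); print(cam,l,round(m["confidence"],2),(q,r),np.round(W[min(r,399),min(q,639)],3))
E
```

```text
top bag_large_centre 0.94 905 med [ 0.45  -0.017  0.081] z [-0.001  0.081  0.166] [457.4 -23.1] [134.7  53.2] 69.3
top bag_large_centre 0.65 621 med [ 0.585 -0.153  0.055] z [0.017 0.055 0.136] [ 600.7 -164.3] [82.  64.5] 55.4
top bag_medium_centre 0.95 754 med [ 0.47  -0.329  0.065] z [0.018 0.065 0.15 ] [ 474.6 -357.7] [ 40.4 131.7] 5.6
top bag_small_centre 0.71 699 med [ 0.585 -0.154  0.053] z [0.002 0.053 0.136] [ 600.2 -166.5] [91.4 66.2] 56.0
top hook_root 0.63 1828 med [0.636 0.245 0.014] z [0.001 0.014 0.198] [594.6 246.4] [259.6 115. ] 10.2
top hook_root 0.41 1445 med [0.426 0.238 0.017] z [0.003 0.017 0.021] [428.  241.8] [ 93.4 116.7] 5.9
top spray_can 0.59 490 med [0.548 0.05  0.213] z [0.02  0.213 0.218] [558.8  57.2] [55.6 41.8] 77.6
top spray_can 0.45 1011 med [0.409 0.415 0.039] z [0.001 0.039 0.044] [410.3 424.7] [ 55.7 145.4] 11.7
top lotion_bottle 0.84 339 med [ 0.599 -0.251  0.08 ] z [0.012 0.08  0.122] [ 603.5 -255.7] [40.2 35.3] 50.5
top lotion_bottle 0.71 489 med [0.548 0.05  0.213] z [0.015 0.213 0.218] [583.7  50.3] [94.5 43.5] 2.4
top polish_jar 0.93 687 med
[... 2354 characters left out ...]
43.4] [ 58.7 274.9] 20.0
scene clutch 0.86 983 med [ 0.736 -0.065  0.035] z [0.015 0.035 0.041] [731.8 -46.1] [ 84.2 156.6] 6.1
scene clutch 0.44 723 med [ 0.589 -0.166  0.054] z [0.    0.054 0.138] [ 564.4 -133.5] [ 85.  135.9] 35.2
scene bag_large_loop 0.73 (274, 199) [ 0.454 -0.035  0.141]
scene bag_large_loop 0.58 (308, 170) [0.432 0.225 0.013]
scene bag_medium_loop 0.55 (223, 283) [ 0.475 -0.352  0.119]
scene bag_small_loop 0.97 (286, 252) [ 0.584 -0.18   0.124]
scene bag_medium_centre 0.83 (223, 288) [ 0.46  -0.346  0.066]
scene bag_small_centre 0.56 (291, 257) [ 0.579 -0.149  0.049]
scene hook_root 0.79 (366, 152) [0.647 0.238 0.2  ]
scene spray_can 0.75 (313, 217) [0.562 0.026 0.04 ]
```

```bash
python3 - <<'E'
from h import *
def near(W,c,xy,r,z0,z1):
    P=W[c["range_z"]>0]; return P[(np.hypot(P[:,0]-xy[0],P[:,1]-xy[1])<r)&(P[:,2]>z0)&(P[:,2]<z1)]
for cam in ["top","scene"]:
    c=optics.read_camera(cam); W=cloud(c)
    for n,xy,zt,hc in [("L",(.452,-.025),.164,.08),("M",(.472,-.345),.148,.064),("S",(.588,-.165),.134,.05)]:
        P=near(W,c,xy,.075,zt-.006,zt+.008)
        print(cam,n,"band",len(P),rect(P), "medz",round(np.median(P[:,2]),4))
        P=near(W,c,xy,.085,hc-.006,hc+.006); print("   case",len(P),rect(P),"medz",round(np.median(P[:,2]),4))
    P=W[c["range_z"]>0]; a=P[(P[:,2]>.186)&(P[:,2]<.215)&(P[:,0]>.44)&(P[:,0]<.68)&(P[:,1]>.17)&(P[:,1]<.30)]
    print(cam,"arm",len(a),rect(a))
    for x0 in np.arange(.45,.68,.02):
        b=a[(a[:,0]>=x0)&(a[:,0]<x0+.02)]
        if len(b)>2: print("   ",round(x0,2),len(b),np.round(b.mean(0),4),np.round(b.max(0),4),np.round(b.min(0),4))
    # post
    P0=near(W,c,(.645,.243),.1,.006,.02); print("foot",rect(P0))
    for n,xy,z in [("can",(.56,.04),.212),("lot",(.605,-.255),.11)]:
        Q=near(W,c,xy,.05,z-.01,z+.015);print(n,rect(Q))
E
```

```text
top L band 227 (array([454.4, -20.9]), array([97.3, 12.2]), 69.2) medz 0.1641
   case 482 (array([454.4, -20.6]), array([123.7,  40. ]), 69.3) medz 0.0801
top M band 195 (array([ 474. , -343.5]), array([12.1, 86.3]), 5.8) medz 0.1479
   case 354 (array([ 473.9, -345.1]), array([ 36. , 104.2]), 5.8) medz 0.0638
top S band 163 (array([ 589.3, -158. ]), array([76.2, 12.8]), 59.8) medz 0.1341
   case 248 (array([ 588.9, -182.9]), array([132.8,  63.1]), 88.8) medz 0.0499
top arm 384 (array([561.2, 237.7]), array([194. ,  18.2]), 10.7)
    0.45 11 [0.4674 0.2248 0.2059] [0.4696 0.2285 0.2093] [0.4648 0.2211 0.2027]
    0.47 36 [0.4802 0.2261 0.1967] [0.4889 0.232  0.2074] [0.4715 0.2212 0.1904]
    0.49 42 [0.5001 0.2296 0.1946] [0.5097 0.2355 0.1989] [0.4908 0.2245 0.1899]
    0.51 38 [0.5206 0.2332 0.1951] [0.5299 0.2385 0.1999] [0.5114 0.2287 0.1912]
    0.53 37 [0.5399 0.2358 0.1948] [0.5492 0.2406 0.1996] [0.5303 0.2312 0.1879]
    0.55 39 [0.5598 0.2393 0.1944] [0.5699 0.2455 0.1982] [0.551  0.2337 0.1892]
    0.57 39 [0.5802 0.2424 0.1944] [0.5892 0.2491 0.1979] [0.5701 0.2368 0.189
[... 1394 characters left out ...]
[0.5487 0.2399 0.2009] [0.5334 0.2253 0.1861]
    0.55 17 [0.5605 0.2331 0.1959] [0.5695 0.239  0.2004] [0.5505 0.228  0.1911]
    0.57 17 [0.5795 0.2378 0.1946] [0.5876 0.2439 0.1986] [0.5704 0.2317 0.1906]
    0.59 20 [0.5996 0.2414 0.1942] [0.6095 0.2495 0.201 ] [0.59   0.2353 0.1873]
    0.61 18 [0.62   0.2433 0.1953] [0.6293 0.2487 0.199 ] [0.6103 0.2374 0.1888]
    0.63 28 [0.6411 0.2461 0.1952] [0.6494 0.2551 0.2008] [0.6306 0.2375 0.186 ]
    0.65 6 [0.6519 0.2472 0.1957] [0.6536 0.2519 0.2012] [0.6501 0.2397 0.1883]
foot (array([648.9, 243.6]), array([194.2, 186.6]), 75.4)
can (array([556.7,  46.8]), array([43.2, 40.4]), 88.5)
lot (array([ 604.8, -265.9]), array([20.3, 19.4]), 33.9)
```

```bash
python3 - <<'E'
from h import *
c=optics.read_camera("top"); a=cv2.resize(c["image"][130:280,150:390],None,fx=3.3,fy=3.3,interpolation=cv2.INTER_CUBIC); cv2.imwrite("pics/top1.png",a)
a=cv2.resize(c["image"][160:270,310:510],None,fx=4,fy=4,interpolation=cv2.INTER_CUBIC); cv2.imwrite("pics/top2.png",a)
E
```

```text
(no output)
```

View pics/top2.png

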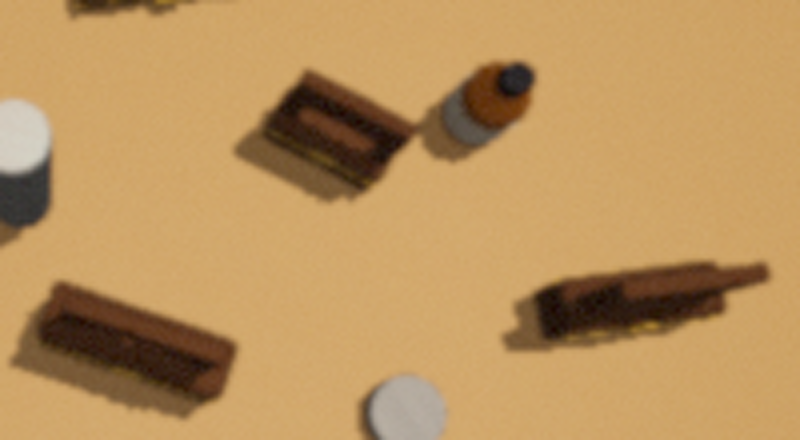

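View pics/top1.png

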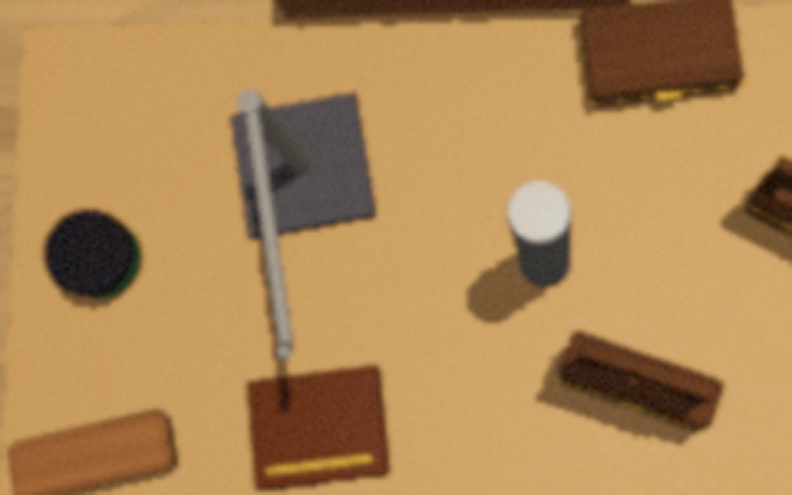

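```bash
cat >> h.py <<'E'
def plan(tx,ty,tz,jaw):
    """TCP target (m), jaw axis heading deg (mod 180), tool straight down -> shift mm, turn rad in the tool frame"""
    p,R,o=pose(); M=R.as_matrix(); z=M[:,2]; h=np.degrees(np.arctan2(z[1],z[0]))
    d=(jaw-h+90)%180-90; a=np.radians(h+d)
    X=np.array([0,0,-1.]);Z=np.array([np.cos(a),np.sin(a),0]);Y=np.cross(Z,X)
    Rt=Rn.from_matrix(np.stack([X,Y,Z],1))
    sh=R.inv().apply((np.array([tx,ty,tz])-p)*1000); tu=(R.inv()*Rt).as_rotvec()
    print("t",round(o["time_s"],2),"p",np.round(p*1000,1),"jaw",round(h,1),"q",np.round(o["qpos"]),"F",np.round(o["force"],1),"w",round(o["grip_width"]*1000,1))
    print("shift",np.round(sh,1),"turn",np.round(tu,4),"len",round(np.linalg.norm(sh)),"deg",round(np.degrees(np.linalg.norm(tu)),1))
E
python3 - <<'E'
from h import *
print(pose()[1].as_matrix().round(3))
plan(.4534,-.0235,.24,-20.5)
plan(.4534,-.0235,.151,-20.5)
E
```

```text
[[ 0.    -0.897  0.441]
 [ 0.     0.441  0.897]
 [-1.    -0.     0.   ]]
t 2.4 p [286.7 583.4 239.6] jaw 63.8 q [-63.  18.  -4.  83.   1.  79.  -3.] F [ 0.2 -0.7  0.5] w 86.8
shift [-4.000e-01 -4.173e+02 -4.711e+02] turn [ 1.4718e+00  1.0000e-04 -0.0000e+00] len 629 deg 84.3
t 2.4 p [286.7 583.4 239.6] jaw 63.8 q [-63.  18.  -4.  83.   1.  79.  -3.] F [ 0.2 -0.7  0.5] w 86.8
shift [  88.6 -417.3 -471.2] turn [ 1.4718e+00  1.0000e-04 -0.0000e+00] len 636 deg 84.3
```

```bash
python3 -m pendant '[[87,[-60,0,0],[0,0,0]],[60,[-60,-417,-471],[1.472,0,0]],[60,[-60,-417,-471],[1.472,0,0]],[60,[-60,-417,-471],[1.472,0,0]],[60,[-60,-417,-471],[1.472,0,0]],[60,[-60,-417,-471],[1.472,0,0]],[60,[-60,-417,-471],[1.472,0,0]],[60,[-60,-417,-471],[1.472,0,0]],[60,[-60,-417,-471],[1.472,0,0]],[60,[-60,-417,-471],[1.472,0,0]]]' 10; python3 - <<'E'
from h import *
plan(.4534,-.0235,.25,-20.5)
E
```

```text
time_s: 3.23
tool_pos: [0.3861, 0.2198, 0.2925]
tool_rot: [54.1, 89.9, 53.1]
force: [0.1, 0.1, 0.3]
grip_width: 0.0601
t 3.23 p [386.1 219.8 292.5] jaw -1.0 q [-46.  -9.  12. 106.   2.  82. -36.] F [0.1 0.1 0.3] w 60.1
shift [  42.3 -242.2   71.4] turn [ 0.3408  0.0005 -0.001 ] len 256 deg 19.5
```

```bash
python3 -m pendant '[[60,[35,-242,71],[0.341,0,0]],[60,[35,-242,71],[0.341,0,0]],[60,[35,-242,71],[0.341,0,0]],[60,[35,-242,71],[0.341,0,0]],[60,[35,-242,71],[0.341,0,0]],[60,[35,-242,71],[0.341,0,0]],[60,[35,-242,71],[0.341,0,0]],[60,[35,-242,71],[0.341,0,0]],[60,[35,-242,71],[0.341,0,0]],[60,[35,-242,71],[0.341,0,0]]]' ; python3 - <<'E'
from h import *
plan(.4534,-.0235,.151,-20.5)
c=optics.read_camera("wrist"); cv2.imwrite("pics/w1.png",c["image"])
E
```

```text
time_s: 4.07
tool_pos: [0.4542, -0.0191, 0.2573]
tool_rot: [98.7, 90.0, 78.7]
force: [0.4, 1.5, -0.3]
grip_width: 0.0603
t 4.07 p [454.2 -19.1 257.3] jaw -20.0 q [-33.  -8.  29. 109.   4.  78. -25.] F [ 0.4  1.5 -0.3] w 60.3
shift [106.3  -4.5   0.8] turn [ 0.0085 -0.0001 -0.0006] len 106 deg 0.5
```

View pics/w1.png

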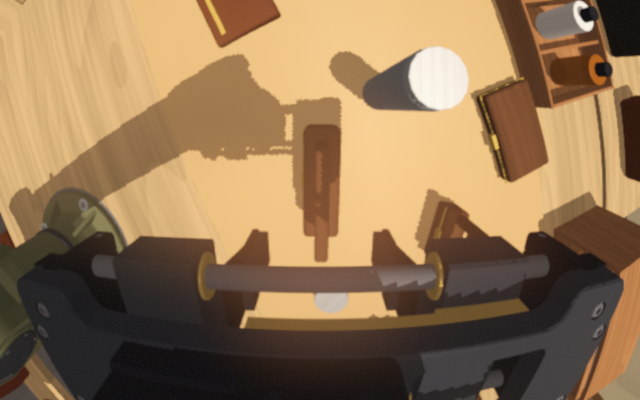

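The wrist view shows the large bag's band at column 321, midway between the fingers (255 and 385) and parallel to them. I'll go down and grip.

```bash
python3 -m pendant '[[60,[35,-4,1],[0.008,0,0]],[60,[70,-4,1],[0.008,0,0]],[60,[95,-4,1],[0.008,0,0]],[60,[106,-4,1],[0.008,0,0]],[60,[106,-4,1],[0.008,0,0]],[60,[106,-4,1],[0.008,0,0]],[0,[106,-4,1],[0.008,0,0]],[0,[106,-4,1],[0.008,0,0]],[0,[106,-4,1],[0.008,0,0]],[0,[106,-4,1],[0.008,0,0]]]' 30; python3 -m pendant '[[0,[0,0,0],[0,0,0]],[0,[0,0,0],[0,0,0]],[0,[0,0,0],[0,0,0]]]'; python3 - <<'E'
from h import *
plan(.4534,-.0235,.26,-20.5)
E
```

```text
time_s: 4.95
tool_pos: [0.4545, -0.0249, 0.1522]
tool_rot: [37.5, 89.9, 16.9]
force: [0.7, -0.8, 1.0]
grip_width: 0.041
time_s: 5.2
tool_pos: [0.4539, -0.025, 0.1513]
tool_rot: [48.1, 90.0, 27.5]
force: [0.1, 0.4, -0.5]
grip_width: 0.0208
t 5.2 p [453.9 -25.  151.3] jaw -20.6 q [-32.  -3.  32. 117.   2.  65. -22.] F [ 0.1  0.4 -0.5] w 20.8
shift [-108.7    1.2   -1. ] turn [-0.0023  0.0002 -0.0003] len 109 deg 0.1
```

```bash
python3 -m pendant '[[0,[0,0,0],[0,0,0]],[0,[0,0,0],[0,0,0]],[0,[0,0,0],[0,0,0]],[0,[-10,0,0],[0,0,0]],[0,[-30,0,0],[0,0,0]],[0,[-60,0,0],[0,0,0]],[0,[-95,0,0],[0,0,0]],[0,[-95,0,0],[0,0,0]],[0,[-95,0,0],[0,0,0]]]' 40; python3 - <<'E'
from h import *
plan(.430,.2145,.247,9.1)
c=optics.read_camera("top"); W=cloud(c)
P=W[c["range_z"]>0];P=P[(np.abs(P[:,0]-.454)<.1)&(np.abs(P[:,1]+.02)<.1)&(P[:,2]>.14)&(P[:,2]<.19)]
print(rect(P),np.percentile(P[:,2],[5,50,95]))
for n in["top","scene"]: cv2.imwrite(f"pics/{n}3.png",optics.read_camera(n)["image"][100:350,150:470])
E
```

```text
time_s: 5.95
tool_pos: [0.4551, -0.025, 0.2484]
tool_rot: [34.5, 89.7, 13.9]
force: [-0.0, 0.3, -2.4]
grip_width: 0.0116
t 5.95 p [455.1 -25.  248.4] jaw -20.6 q [-33.  -8.  30. 110.   4.  77. -25.] F [-0.   0.3 -2.4] w 11.6
shift [   1.6  215.3 -107.8] turn [-0.5188  0.0043 -0.0015] len 241 deg 29.7
(array([505.1,  35.8]), array([111.1,  39.3]), 17.9) [0.14691754 0.17691521 0.18417421]
```

View pics/scene3.png

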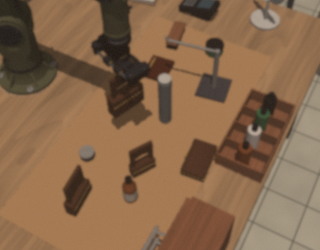

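The large bag is lifted and clean in the grip. I'll take it to the front of the hook tip.

```bash
python3 - <<'E'
from h import *
plan(.4205,.213,.247,9.1)
plan(.415,.10,.247,9.1)
E
```

```text
t 6.1 p [452.8 -25.  244.9] jaw -20.6 q [-33.  -8.  30. 110.   4.  77. -25.] F [-0.1  0.8 -3.1] w 11.7
shift [  -2.1  211.4 -114.1] turn [-5.189e-01 -2.500e-03  5.000e-04] len 240 deg 29.7
t 6.1 p [452.8 -25.  244.9] jaw -20.6 q [-33.  -8.  30. 110.   4.  77. -25.] F [-0.1  0.8 -3.1] w 11.7
shift [ -2.  103.7 -79.5] turn [-5.189e-01 -2.500e-03  5.000e-04] len 131 deg 29.7
```

```bash
python3 -m pendant '[[0,[-3,26,-20],[-0.12,0,0]],[0,[-3,52,-40],[-0.24,0,0]],[0,[-3,78,-60],[-0.36,0,0]],[0,[-3,104,-80],[-0.48,0,0]],[0,[-3,140,-91],[-0.519,0,0]],[0,[-3,175,-102],[-0.519,0,0]],[0,[-3,200,-111],[-0.519,0,0]],[0,[-3,211,-114],[-0.519,0,0]],[0,[-3,211,-114],[-0.519,0,0]],[0,[-3,211,-114],[-0.519,0,0]]]'; python3 -m pendant '[[0,[0,0,0],[0,0,0]],[0,[0,0,0],[0,0,0]]]'; python3 - <<'E'
from h import *
plan(.6139,.244,.247,9.1)
c=optics.read_camera("top");W=cloud(c);cv2.imwrite("pics/t4.png",cv2.resize(c["image"][120:320,150:390],None,fx=3.2,fy=3,interpolation=cv2.INTER_CUBIC))
c=optics.read_camera("scene"); cv2.imwrite("pics/s4.png",cv2.resize(c["image"][100:250,220:420],None,fx=4,fy=4,interpolation=cv2.INTER_CUBIC))
E
```

```text
time_s: 6.93
tool_pos: [0.4211, 0.2115, 0.2478]
tool_rot: [-133.3, 89.8, -124.2]
force: [-0.1, -0.3, -1.3]
grip_width: 0.0112
time_s: 7.1
tool_pos: [0.4217, 0.2106, 0.2489]
tool_rot: [-136.9, 90.0, -128.0]
force: [-0.7, 0.1, -2.5]
grip_width: 0.0116
t 7.1 p [421.7 210.6 248.9] jaw 8.9 q [-47.  -4.  16. 107.   1.  77. -22.] F [-0.7  0.1 -2.5] w 11.6
shift [  1.8   3.1 195. ] turn [-0.0028 -0.0006  0.0005] len 195 deg 0.2
```

View pics/s4.png

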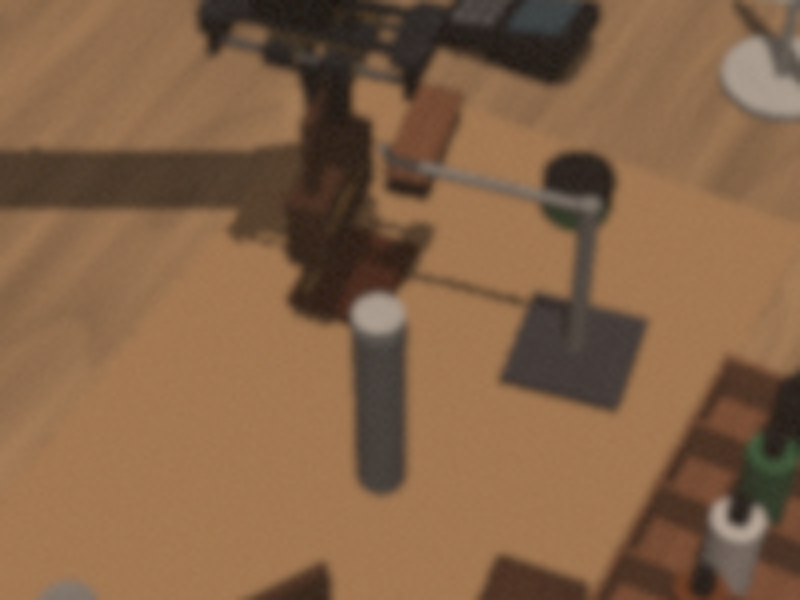

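View pics/t4.png

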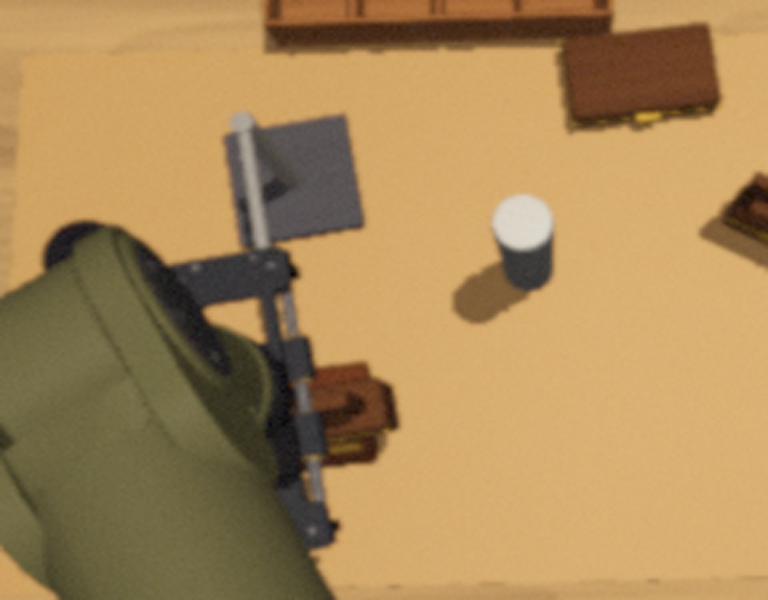

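The bag stands in front of the hook tip, on the arm's line. I'll slide it on in two stages, checking the force.

```bash
python3 -m pendant '[[0,[2,3,10],[0,0,0]],[0,[2,3,22],[0,0,0]],[0,[2,3,34],[0,0,0]],[0,[2,3,46],[0,0,0]],[0,[2,3,58],[0,0,0]],[0,[2,3,70],[0,0,0]],[0,[2,3,80],[0,0,0]],[0,[2,3,80],[0,0,0]]]'; python3 - <<'E'
from h import *
plan(.6139,.244,.247,9.1)
c=optics.read_camera("scene"); cv2.imwrite("pics/s5.png",cv2.resize(c["image"][100:250,220:420],None,fx=4,fy=4,interpolation=cv2.INTER_CUBIC))
c=optics.read_camera("wrist"); cv2.imwrite("pics/w5.png",c["image"])
E
```

```text
time_s: 7.87
tool_pos: [0.5021, 0.228, 0.2468]
tool_rot: [-31.6, 89.9, -22.5]
force: [-0.5, -1.0, -2.9]
grip_width: 0.012
t 7.87 p [502.1 228.  246.8] jaw 9.0 q [-45.   6.  19.  97.  -2.  77. -16.] F [-0.5 -1.  -2.9] w 12.0
shift [ -0.   -1.8 112.9] turn [-0.0013  0.0013  0.0008] len 113 deg 0.1
```

View pics/s5.png

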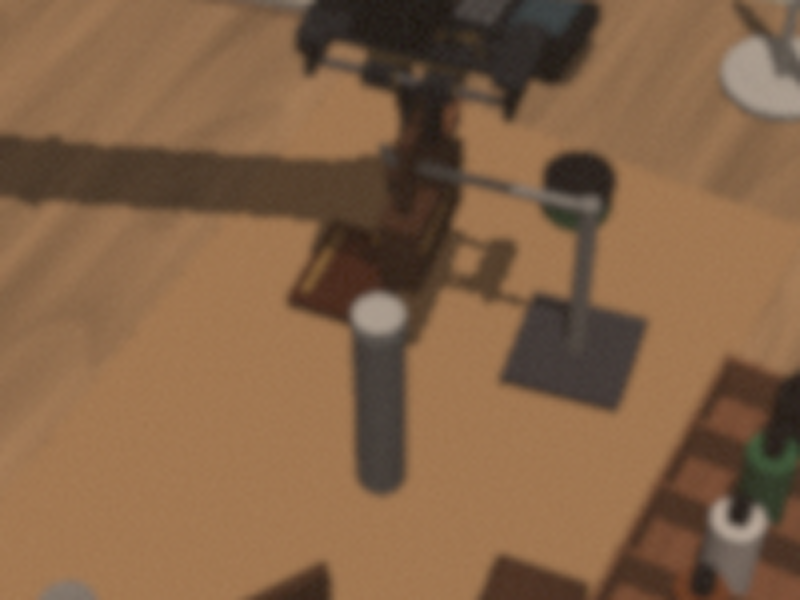

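View pics/w5.png

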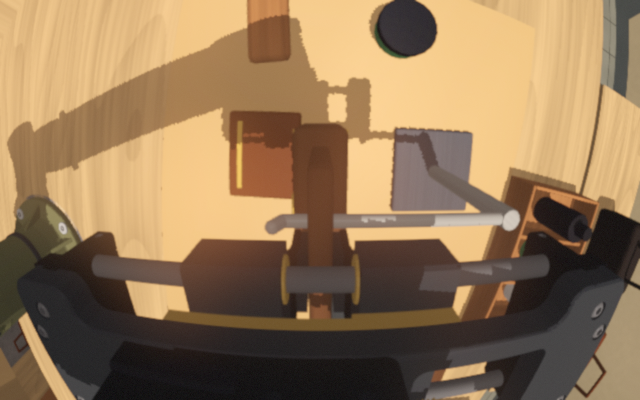

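The hook tip (275,227) and arm now show on both sides of the handle, so the arm is through the opening. Force is only the bag's weight, so I'll continue towards the post.

```bash
python3 -m pendant '[[0,[0,-2,12],[0,0,0]],[0,[0,-2,28],[0,0,0]],[0,[0,-2,45],[0,0,0]],[0,[0,-2,62],[0,0,0]],[0,[0,-2,79],[0,0,0]],[0,[0,-2,94],[0,0,0]],[0,[0,-2,102],[0,0,0]],[0,[0,-2,106],[0,0,0]],[0,[0,-2,106],[0,0,0]],[0,[0,-2,106],[0,0,0]]]'; python3 - <<'E'
from h import *
plan(.6139,.244,.2205,9.1)
c=optics.read_camera("scene"); cv2.imwrite("pics/s6.png",cv2.resize(c["image"][100:250,270:470],None,fx=4,fy=4,interpolation=cv2.INTER_CUBIC))
W=cloud(c)
c=optics.read_camera("wrist"); cv2.imwrite("pics/w6.png",c["image"])
E
```

```text
time_s: 8.8
tool_pos: [0.6042, 0.2431, 0.2471]
tool_rot: [172.9, 89.9, -178.0]
force: [0.1, -0.1, -1.5]
grip_width: 0.012
t 8.8 p [604.2 243.1 247.1] jaw 9.1 q [-40.  19.  21.  83.  -7.  79. -10.] F [ 0.1 -0.1 -1.5] w 12.0
shift [26.6 -0.6  9.7] turn [ 0.0004 -0.001  -0.0001] len 28 deg 0.1
```

View pics/s6.png

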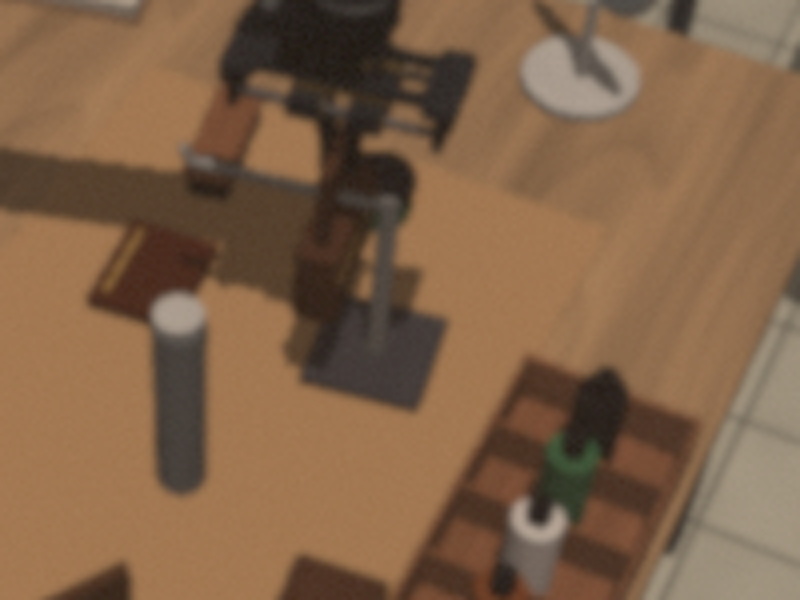

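View pics/w6.png

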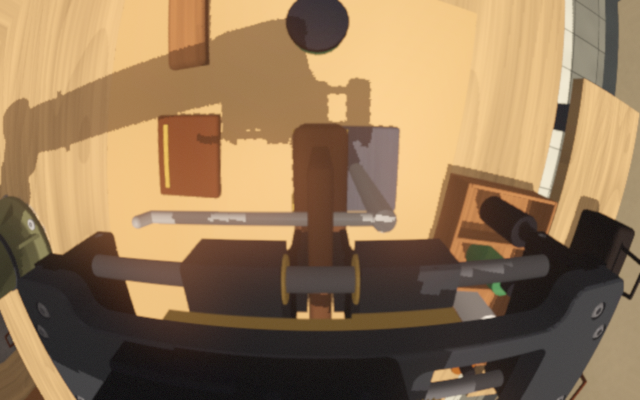

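The handle straddles the arm and the post top is at about (385,222). I'll measure the remaining gap with the wrist depth, which is camera-local and so free of the base calibration bias.

```bash
cat >> h.py <<'E'
def fcloud(c):
    z=c["range_z"]; v,u=np.mgrid[0:400,0:640]; a=(u-c["cx"])/c["fx"]; b=(v-c["cy"])/c["fy"]; th=np.hypot(a,b)+1e-9
    k=np.tan(th)/th*z; P=np.stack([a*k,-b*k,-z],-1); T=np.array(c["cam_to_world"]); return P@T[:3,:3].T+T[:3,3]
def tl(W,jaw=None):
    """world cloud -> tool frame from the measured pose, mm"""
    p,R,o=pose(); return R.inv().apply((W.reshape(-1,3)-p)).reshape(W.shape)*1000
E
python3 - <<'E'
from h import *
c=optics.read_camera("wrist"); W=fcloud(c); T=tl(W); ok=c["range_z"]>0
for u,v in [(385,222),(378,218),(345,217),(240,217),(140,222),(320,150),(300,150),(343,150),(320,133)]:
    print((u,v),np.round(W[v,u]*1000),np.round(T[v,u]))
m=ok&(W[...,2]>.183)&(W[...,2]<.215); v,u=np.nonzero(m); s=(v>200)&(v<235)&(u>100)&(u<420)
Q=T[m][s]; print("arm z range",np.percentile(Q[:,2],[0,.5,99.5,100]),"y",np.median(Q[:,1]), len(Q)); 
post=Q[Q[:,2]>15]; print("post part",np.round(post.min(0)),np.round(post.max(0)), "y by z:",[(int(a),np.round(np.median(Q[(Q[:,2]>a)&(Q[:,2]<a+10)][:,1]),1)) for a in range(-140,60,20) if ((Q[:,2]>a)&(Q[:,2]<a+10)).sum()>3])
for z0,z1,nm in[(.12,.155,"case"),(.16,.26,"frame")]:
    m=ok&(W[...,2]>z0)&(W[...,2]<z1)&(np.abs(T[...,2])<60); v,u=np.nonzero(m); s=(u>280)&(u<365)&(v<215); Q=T[m][s]
    if len(Q): print(nm,len(Q),np.round(np.percentile(Q,[1,99],0)))
E
```

```text
(385, 222) [648. 252. 197.] [51.  2. 45.]
(378, 218) [643. 254. 196.] [52.  5. 40.]
(345, 217) [620. 251. 194.] [54.  5. 17.]
(240, 217) [549. 239. 195.] [ 53.   5. -56.]
(140, 222) [473. 225. 205.] [  43.    3. -132.]
(320, 150) [596. 294. 198.] [50. 51. -0.]
(300, 150) [583. 289. 176.] [ 71.  48. -14.]
(343, 150) [613. 293. 175.] [72. 48. 16.]
(320, 133) [595. 303. 175.] [72. 60. -0.]
arm z range [-139.68405035 -137.36864223   51.54853097   52.72542485] y 4.213959575119543 3540
post part [50. -6. 15.] [64. 12. 53.] y by z: [(-140, np.float64(4.3)), (-120, np.float64(4.4)), (-100, np.float64(4.2)), (-80, np.float64(4.3)), (-60, np.float64(4.4)), (-40, np.float64(4.2)), (-20, np.float64(4.3)), (0, np.float64(3.4)), (20, np.float64(3.8)), (40, np.float64(4.7))]
case 164 [[ 93.  -1. -21.]
 [126.  65.  39.]]
frame 4510 [[-12.   4. -20.]
 [ 84.  64.  19.]]
```

```bash
python3 -m pendant '[[0,[0,2,5],[0,0,0]],[0,[0,2,9],[0,0,0]],[0,[0,2,11],[0,0,0]],[0,[6,2,11],[0,0,0]],[0,[13,2,11],[0,0,0]],[0,[19,2,11],[0,0,0]],[0,[22,2,11],[0,0,0]],[0,[24,2,11],[0,0,0]],[0,[24,2,11],[0,0,0]]]'; for i in 1; do python3 -m pendant '[[0,[1,0,0],[0,0,0]],[0,[2,0,0],[0,0,0]],[0,[2,0,0],[0,0,0]],[0,[2,0,0],[0,0,0]]]';done; python3 -m pendant '[[0,[1,0,0],[0,0,0]],[0,[1,0,0],[0,0,0]],[0,[1,0,0],[0,0,0]]]'
```

```text
time_s: 9.7
tool_pos: [0.6151, 0.2467, 0.2223]
tool_rot: [-164.3, 89.9, -155.2]
force: [-0.4, -0.3, -1.9]
grip_width: 0.012
time_s: 10.03
tool_pos: [0.6156, 0.2469, 0.2214]
tool_rot: [22.8, 90.0, 32.0]
force: [-0.9, -0.1, -2.4]
grip_width: 0.0117
time_s: 10.28
tool_pos: [0.6158, 0.2469, 0.2207]
tool_rot: [20.1, 89.9, 29.2]
force: [0.1, -0.0, 0.2]
grip_width: 0.0117
```

```bash
python3 -m pendant '[[0,[1,0,0],[0,0,0]],[0,[1,0,0],[0,0,0]],[0,[1,0,0],[0,0,0]]]';  python3 - <<'E'
from h import *
c=optics.read_camera("wrist"); W=fcloud(c); T=tl(W); ok=c["range_z"]>0; cv2.imwrite("pics/w7.png",c["image"])
m=ok&(W[...,2]>.183)&(W[...,2]<.215); v,u=np.nonzero(m); s=(v>180)&(v<240)&(u>80)&(u<420);Q=T[m][s]
Q=Q[np.abs(Q[:,1])<15]; print(np.percentile(Q[:,2],[0.2,99.8]))
E
```

```text
time_s: 10.53
tool_pos: [0.6158, 0.2469, 0.2206]
tool_rot: [26.0, 89.9, 35.1]
force: [-1.9, -0.9, 5.6]
grip_width: 0.0119
[-147.12567616   39.62381497]
```

View pics/w7.png

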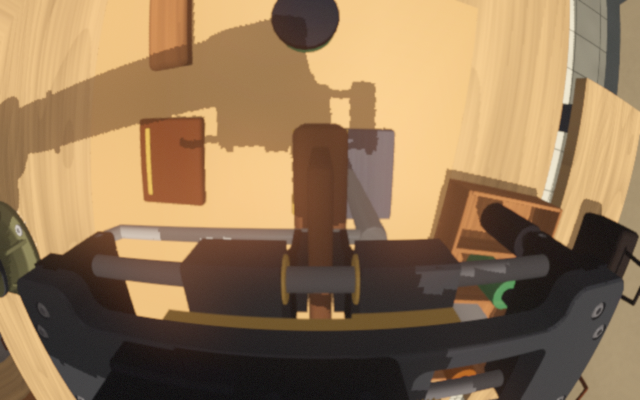

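Contact: force went from −2.4 to +5.6 N, so the band is resting on the arm. I'll ease off 1 mm and open.

```bash
python3 -m pendant '[[0,[-1,0,0],[0,0,0]],[0,[-1,0,0],[0,0,0]],[20,[-1,0,0],[0,0,0]],[30,[-1,0,0],[0,0,0]],[30,[-1,0,0],[0,0,0]],[30,[-1,0,0],[0,0,0]],[30,[-1,0,0],[0,0,0]]]'; python3 - <<'E'
from h import *
c=optics.read_camera("wrist"); cv2.imwrite("pics/w8.png",c["image"])
plan(.6,.2,.3,9.1)
E
```

```text
time_s: 11.17
tool_pos: [0.6155, 0.2468, 0.2198]
tool_rot: [-148.9, 90.0, -139.8]
force: [-0.2, 0.2, -0.2]
grip_width: 0.0288
t 11.22 p [615.5 246.8 219.9] jaw 9.1 q [-40.  21.  20.  83.  -7.  77. -10.] F [1.2 0.2 0.2] w 29.2
shift [-80.1 -43.8 -22.7] turn [ 0.0002 -0.0002  0.0001] len 94 deg 0.0
```

View pics/w8.png

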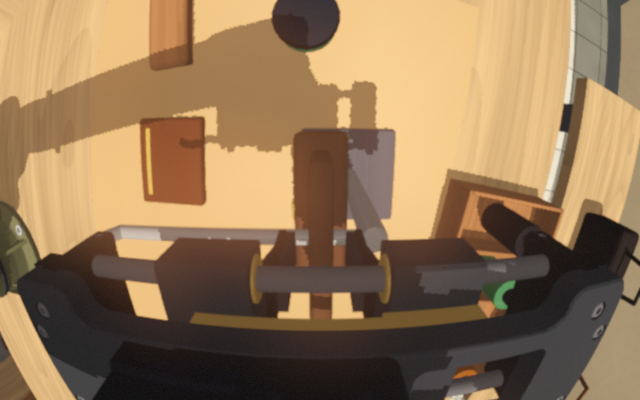

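The bag hangs by itself with the fingers clear on both sides of the band. I'll rise and go to the medium bag.

```bash
python3 -m pendant '[[30,[-25,0,0],[0,0,0]],[30,[-60,0,0],[0,0,0]],[40,[-85,0,0],[0,0,0]],[60,[-85,0,0],[0,0,0]],[60,[-85,0,0],[0,0,0]]]'; python3 - <<'E'
from h import *
plan(.473,-.346,.24,5.4)
for n in ["top","scene"]:
    c=optics.read_camera(n); cv2.imwrite(f"pics/{n}9.png",cv2.resize(c["image"][100:300,150:450] if n=="top" else c["image"][60:260,220:520],None,fx=2.6,fy=2.6,interpolation=cv2.INTER_CUBIC))
E
```

```text
time_s: 11.63
tool_pos: [0.6164, 0.247, 0.3073]
tool_rot: [15.8, 89.8, 24.9]
force: [-0.5, -0.1, 0.6]
grip_width: 0.0431
t 11.63 p [616.4 247.  307.3] jaw 9.1 q [-40.  19.  21.  76.  -7.  86. -10.] F [-0.5 -0.1  0.6] w 43.1
shift [  65.7 -562.9 -235.7] turn [ 0.0647  0.0038 -0.0012] len 614 deg 3.7
```

View pics/scene9.png

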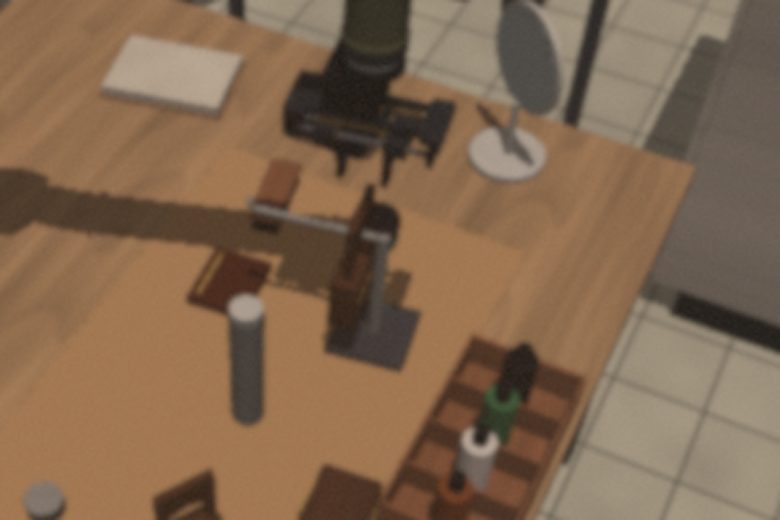

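The large bag hangs upright right next to the post. On to the medium bag.

```bash
python3 -m pendant '[[60,[0,-563,-236],[0.065,0,0]],[60,[0,-563,-236],[0.065,0,0]],[60,[0,-563,-236],[0.065,0,0]],[60,[0,-563,-236],[0.065,0,0]],[60,[0,-563,-236],[0.065,0,0]],[60,[0,-563,-236],[0.065,0,0]],[60,[0,-563,-236],[0.065,0,0]],[60,[0,-563,-236],[0.065,0,0]],[60,[0,-563,-236],[0.065,0,0]],[60,[0,-563,-236],[0.065,0,0]]]';python3 - <<'E'
from h import *
plan(.473,-.346,.24,5.4)
E
```

```text
time_s: 12.57
tool_pos: [0.5157, -0.1596, 0.3036]
tool_rot: [155.2, 89.9, 160.6]
force: [1.5, -0.2, 0.5]
grip_width: 0.0601
t 12.57 p [ 515.7 -159.6  303.6] jaw 5.4 q [-20.   3.  36.  94.  -2.  83.  22.] F [ 1.5 -0.2  0.5] w 60.1
shift [  63.6 -181.6  -59.9] turn [ 0.0002 -0.002  -0.0009] len 202 deg 0.1
```

```bash
python3 -m pendant '[[60,[0,-181,-60],[0,0,0]],[60,[0,-181,-60],[0,0,0]],[60,[0,-181,-60],[0,0,0]],[60,[20,-181,-60],[0,0,0]],[60,[50,-181,-60],[0,0,0]],[60,[62,-181,-60],[0,0,0]],[60,[62,-181,-60],[0,0,0]],[60,[62,-181,-60],[0,0,0]],[60,[62,-181,-60],[0,0,0]]]';python3 - <<'E'
from h import *
plan(.473,-.346,.135,5.4)
c=optics.read_camera("wrist"); cv2.imwrite("pics/w10.png",c["image"]); W=fcloud(c);T=tl(W)
m=(c["range_z"]>0)&(W[...,2]>.140)&(W[...,2]<.154)&(np.hypot(W[...,0]-.473,W[...,1]+.346)<.08); v,u=np.nonzero(m); print(m.sum(), np.round(np.percentile(T[m],[1,50,99],0)))
E
```

```text
time_s: 13.32
tool_pos: [0.4755, -0.3428, 0.2435]
tool_rot: [40.0, 90.0, 45.5]
force: [0.0, -0.4, -0.3]
grip_width: 0.06
t 13.32 p [ 475.5 -342.8  243.5] jaw 5.5 q [-5. 13. 45. 94. -9. 77. 46.] F [ 0.  -0.4 -0.3] w 60.0
shift [108.5  -3.   -2.8] turn [ 0.0017  0.0005 -0.0004] len 109 deg 0.1
1407 [[ 95. -45.  -8.]
 [ 97.  -0.  -3.]
 [100.  40.   3.]]
```

View pics/w10.png

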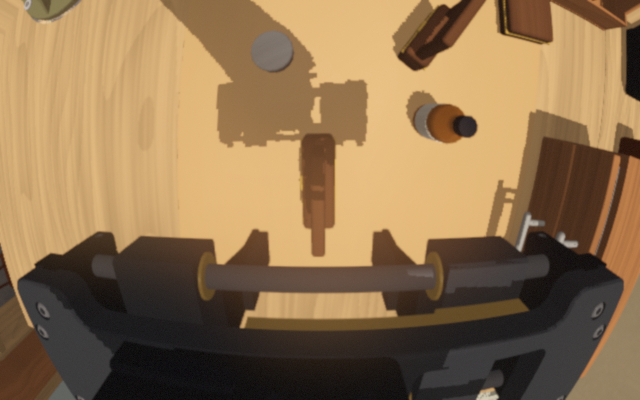

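Wrist depth puts the medium band's centre at tool y −2.5, z −2.5, which agrees with the plan (−3, −2.8). I'll go down and grip.

```bash
python3 -m pendant '[[50,[35,-3,-3],[0,0,0]],[45,[70,-3,-3],[0,0,0]],[45,[97,-3,-3],[0,0,0]],[45,[108,-3,-3],[0,0,0]],[45,[108,-3,-3],[0,0,0]],[0,[108,-3,-3],[0,0,0]],[0,[108,-3,-3],[0,0,0]],[0,[108,-3,-3],[0,0,0]],[0,[108,-3,-3],[0,0,0]],[0,[108,-3,-3],[0,0,0]]]' 40; python3 -m pendant '[[0,[0,0,0],[0,0,0]],[0,[0,0,0],[0,0,0]],[0,[0,0,0],[0,0,0]]]'; python3 - <<'E'
from h import *
plan(.43,.10,.246,9.1)
E
```

```text
time_s: 14.2
tool_pos: [0.4725, -0.3476, 0.1363]
tool_rot: [-23.8, 89.9, -18.4]
force: [-0.0, 0.3, -0.3]
grip_width: 0.0195
time_s: 14.45
tool_pos: [0.4722, -0.3474, 0.1356]
tool_rot: [-16.0, 89.9, -10.7]
force: [0.6, -0.4, 2.3]
grip_width: 0.0114
t 14.45 p [ 472.2 -347.4  135.6] jaw 5.4 q [ -3.  18.  43. 101. -14.  66.  50.] F [ 0.6 -0.4  2.3] w 11.4
shift [-110.5  449.3    0. ] turn [-0.0649  0.0009  0.0003] len 463 deg 3.7
```

```bash
python3 -m pendant '[[0,[-12,0,0],[0,0,0]],[0,[-40,0,0],[0,0,0]],[0,[-80,0,0],[0,0,0]],[0,[-112,0,0],[0,0,0]],[0,[-112,0,0],[0,0,0]],[0,[-112,0,0],[0,0,0]],[0,[-112,0,0],[0,0,0]]]'; python3 - <<'E'
from h import *
plan(.4205,.213,.247,9.1)
E
```

```text
time_s: 15.03
tool_pos: [0.4714, -0.3468, 0.2467]
tool_rot: [125.9, 89.9, 131.3]
force: [1.1, 0.7, -1.9]
grip_width: 0.0114
t 15.03 p [ 471.4 -346.8  246.7] jaw 5.4 q [-5. 13. 45. 93. -9. 78. 47.] F [ 1.1  0.7 -1.9] w 11.4
shift [2.000e-01 5.621e+02 1.900e+00] turn [-0.0648 -0.0007 -0.001 ] len 562 deg 3.7
```

```bash
python3 -m pendant '[[0,[0,25,0],[-0.02,0,0]],[0,[0,60,0],[-0.065,0,0]],[0,[0,100,0],[-0.065,0,0]],[0,[0,140,0],[-0.065,0,0]],[0,[0,180,0],[-0.065,0,0]],[0,[0,220,0],[-0.065,0,0]],[0,[0,260,0],[-0.065,0,0]],[0,[0,300,0],[-0.065,0,0]],[0,[0,340,0],[-0.065,0,0]],[0,[0,370,0],[-0.065,0,0]]]'; python3 - <<'E'
from h import *
plan(.4205,.213,.247,9.1)
E
```

```text
time_s: 15.87
tool_pos: [0.435, 0.0247, 0.2454]
tool_rot: [167.3, 89.8, 176.6]
force: [1.3, -0.4, -1.7]
grip_width: 0.0113
t 15.87 p [435.   24.7 245.4] jaw 9.3 q [-30.  -9.  21. 112.   3.  77.  -1.] F [ 1.3 -0.4 -1.7] w 11.3
shift [ -1.5 188.2  16.1] turn [ 0.0034 -0.0033 -0.0007] len 189 deg 0.3
```

```bash
python3 -m pendant '[[0,[0,35,0],[0,0,0]],[0,[0,75,0],[0,0,0]],[0,[0,115,0],[0,0,0]],[0,[0,150,10],[0,0,0]],[0,[0,176,16],[0,0,0]],[0,[0,187,16],[0,0,0]],[0,[0,187,16],[0,0,0]],[0,[0,187,16],[0,0,0]],[0,[0,187,16],[0,0,0]]]'; python3 - <<'E'
from h import *
c=optics.read_camera("wrist"); cv2.imwrite("pics/w11.png",c["image"]); W=fcloud(c);T=tl(W)
plan(.4205+.10*.987,.213+.10*.158,.247,9.1)
m=(c["range_z"]>0)&(W[...,2]>.18)&(W[...,2]<.215)&(np.abs(W[...,1]-.24)<.04)&(W[...,0]>.45); Q=T[m]; Q=Q[np.abs(Q[:,1])<20]
print(len(Q),np.round(np.percentile(Q,[.5,50,99.5],0),1)); q=Q[(Q[:,2]>60)&(Q[:,2]<120)]; print("arm y",np.median(q[:,1]),"x top",np.percentile(q[:,0],3), "tip", np.round(Q[np.argsort(Q[:,2])[:20]].mean(0),1))
E
```

```text
time_s: 16.62
tool_pos: [0.4233, 0.2061, 0.2463]
tool_rot: [-136.8, 89.9, -127.9]
force: [0.5, -0.6, -1.2]
grip_width: 0.0118
t 16.67 p [423.5 206.1 246.7] jaw 8.9 q [-38.  -4.   9. 107.   1.  77. -21.] F [-0.3  0.1 -1.6] w 11.6
shift [-0.4  7.6 98.1] turn [-0.0029 -0.0009  0.0009] len 98 deg 0.2
2912 [[ 32.  -10.1  43.5]
 [ 52.3  12.2 123.4]
 [ 58.5  19.3 192.1]]
arm y 12.769842259457473 x top 51.19684493225806 tip [43.6 11.  43.1]
```

View pics/w11.png

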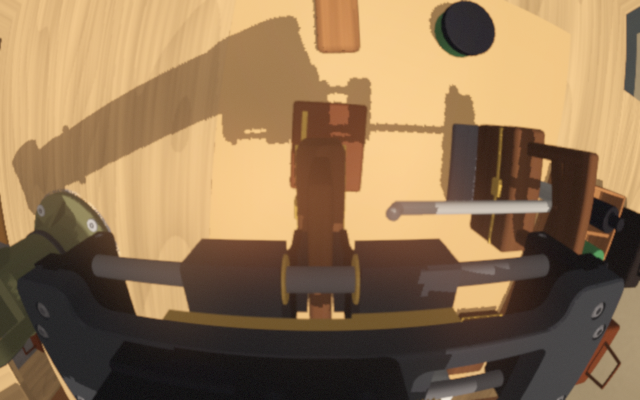

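The hook tip shows at (393,211), beyond the bag's right side. The large bag hangs behind it, and the arm lies about 8–12 mm to tool +y. I'll shift over and slide on.

```bash
python3 -m pendant '[[0,[0,5,3],[0,0,0]],[0,[0,9,10],[0,0,0]],[0,[0,9,25],[0,0,0]],[0,[0,9,40],[0,0,0]],[0,[0,9,55],[0,0,0]],[0,[0,9,70],[0,0,0]],[0,[0,9,85],[0,0,0]],[0,[0,9,100],[0,0,0]],[0,[0,9,100],[0,0,0]],[0,[0,9,100],[0,0,0]]]'; python3 - <<'E'
from h import *
c=optics.read_camera("wrist"); cv2.imwrite("pics/w12.png",c["image"]); W=fcloud(c);T=tl(W); ok=c["range_z"]>0
d=.078; plan(.6475-d*.987,.2495-d*.158+.002,.247,9.1)
m=ok&(W[...,2]>.18)&(W[...,2]<.212); Q=T[m]; Q=Q[(np.abs(Q[:,1])<15)]; q=Q[Q[:,2]<-20]
print("arm y",np.median(q[:,1]),"tip end z",np.percentile(q[:,2],.3))
# large bag: frame top/ case in the tool frame; current bag case
v,u=np.mgrid[0:400,0:640]
for nm,s in [("held",(u>270)&(u<360)&(v<225)),("hung",(u>360)&(v<245))]:
  for z0,z1 in [(.12,.165),(.165,.225),(.222,.24)]:
    m=ok&s&(W[...,2]>z0)&(W[...,2]<z1)&(np.abs(T[...,1])<75)&(T[...,2]<85)
    if m.sum()>5: print(nm,z0,m.sum(),np.round(np.percentile(T[m],[1,50,99],0),1).tolist())
E
```

```text
time_s: 17.5
tool_pos: [0.5212, 0.2328, 0.2467]
tool_rot: [-140.1, 90.0, -131.0]
force: [-1.0, -0.3, -0.8]
grip_width: 0.0115
t 17.55 p [520.5 232.9 246.8] jaw 9.1 q [-37.   8.  11.  95.  -2.  77. -16.] F [-0.7 -0.6 -1.4] w 11.6
shift [-0.2 -1.7 50.4] turn [-0.0003 -0.0009  0.0002] len 50 deg 0.1
arm y 1.1650756199803753 tip end z -56.32795649425346
held 0.12 346 [[83.6, -4.8, -19.8], [93.4, 51.4, -2.4], [125.1, 52.2, 20.3]]
held 0.165 2904 [[26.5, -0.2, -31.0], [72.0, 29.1, 0.7], [77.3, 51.6, 25.5]]
held 0.222 143 [[7.0, 42.1, -4.8], [16.1, 43.8, 0.8], [24.3, 44.3, 6.9]]
hung 0.12 1899 [[96.2, -36.9, 73.1], [102.2, 20.3, 77.2], [125.1, 59.8, 84.8]]
hung 0.165 1079 [[51.1, -5.1, 29.1], [53.0, 0.8, 55.5], [57.1, 4.6, 84.5]]
```

View pics/w12.png

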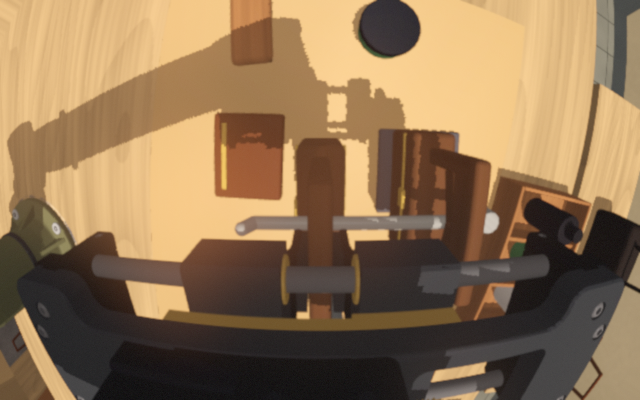

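The tip (240,228) is now on the near side, so the arm is through the medium handle. Held case is centred (edge at y=52), arm at y=+1. The gap to the large bag is about 55 mm, so I'll move 50.

```bash
python3 -m pendant '[[0,[0,1,8],[0,0,0]],[0,[0,1,18],[0,0,0]],[0,[0,1,28],[0,0,0]],[0,[0,1,37],[0,0,0]],[0,[0,1,44],[0,0,0]],[0,[0,1,48],[0,0,0]],[0,[0,1,48],[0,0,0]],[0,[0,1,48],[0,0,0]]]'; python3 - <<'E'
from h import *
c=optics.read_camera("wrist"); cv2.imwrite("pics/w13.png",c["image"]); W=fcloud(c);T=tl(W); ok=c["range_z"]>0
d=.078; plan(.6475-d*.987,.2495-d*.158+.002,.247,9.1)
m=ok&(W[...,2]>.18)&(W[...,2]<.212); Q=T[m]; Q=Q[(np.abs(Q[:,1])<15)]; q=Q[Q[:,2]<-20]
print("arm y",np.median(q[:,1]),"tip end z",np.percentile(q[:,2],.3))
v,u=np.mgrid[0:400,0:640]
# rows across case tops, y slice near the far edge
for y0 in (30,40,46,52):
    m=ok&(np.abs(T[...,1]-y0)<2)&(W[...,2]>.1)&(W[...,2]<.2)&(T[...,2]<70)&(T[...,2]>-30)
    P=T[m]; o=np.argsort(P[:,2]); print(y0,[(round(z),round(x)) for x,z in P[o][:,[0,2]][::max(1,len(o)//25)]])
E
```

```text
time_s: 18.22
tool_pos: [0.5679, 0.2415, 0.2469]
tool_rot: [-160.4, 90.0, -151.3]
force: [-0.1, -0.6, -2.4]
grip_width: 0.0116
t 18.27 p [567.7 241.6 247. ] jaw 9.1 q [-35.  14.  12.  88.  -3.  78. -14.] F [-0.1 -0.  -1.3] w 12.0
shift [ 0.  -2.9  2.4] turn [ 0.0002 -0.0005  0.    ] len 4 deg 0.0
arm y -0.02754431676525467 tip end z -102.8577901909841
30 [(-19, 92), (-16, 75), (-15, 72), (-13, 73), (-11, 71), (-10, 72), (-8, 73), (10, 72), (12, 71), (13, 72), (15, 73), (16, 74), (20, 90), (28, 112), (29, 145), (30, 100), (32, 100), (34, 98), (36, 99), (38, 98), (40, 100), (42, 49), (42, 58), (43, 99), (45, 100), (47, 99)]
40 [(-19, 91), (-15, 74), (-13, 73), (-12, 72), (-10, 72), (-8, 72), (-7, 72), (7, 72), (9, 71), (11, 72), (13, 72), (14, 73), (16, 73), (18, 77), (28, 123), (29, 103), (31, 100), (34, 100), (36, 100), (38, 100), (40, 101), (42, 100), (42, 66), (42, 49), (42, 53), (43, 84), (43, 96)]
46 [(-19, 92), (-15, 73), (-12, 72), (-8, 72), (-5, 72), (-3, 72), (0, 71), (2, 72), (4, 72), (6, 72), (9, 72), (13, 72), (17, 73), (27, 125), (29, 104), (33, 100), (37, 100), (41, 100), (42, 68), (43, 62), (43, 57), (45, 99), (50, 101), (57, 99), (62, 101), (66, 101)]
52 [(-16, 108), (-13, 74), (-11, 74), (-9, 93), (-7, 77), (-5, 123), (-3, 105), (-1, 75), (1, 94), (3, 75), (5, 102), (7, 124), (9, 103), (11, 94), (13, 123), (16, 94), (28, 118), (31, 102), (35, 101), (40, 100), (44, 99), (48, 100), (52, 99), (57, 101), (61, 100), (66, 101)]
```

View pics/w13.png

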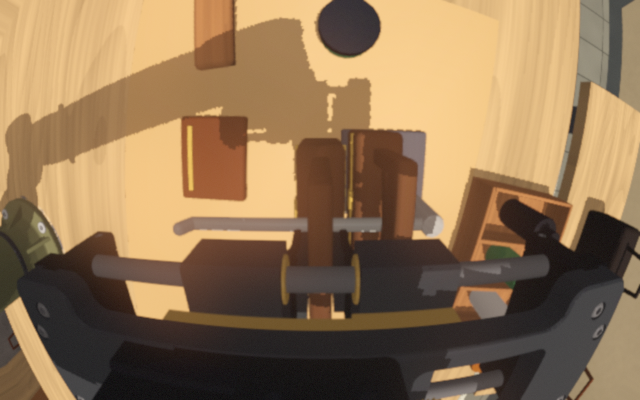

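Gap between cases is about 10 mm (large front face at z=28, medium back at 18). I'll advance 5 and lower.

```bash
python3 -m pendant '[[0,[0,0,3],[0,0,0]],[0,[0,0,5],[0,0,0]],[0,[0,0,5],[0,0,0]],[0,[6,0,5],[0,0,0]],[0,[13,0,5],[0,0,0]],[0,[19,0,5],[0,0,0]],[0,[23,0,5],[0,0,0]],[0,[25,0,5],[0,0,0]],[0,[25,0,5],[0,0,0]],[0,[25,0,5],[0,0,0]]]';  python3 -m pendant '[[0,[1,0,0],[0,0,0]],[0,[1,0,0],[0,0,0]],[0,[1,0,0],[0,0,0]]]'; python3 -m pendant '[[0,[1,0,0],[0,0,0]],[0,[1,0,0],[0,0,0]],[0,[1,0,0],[0,0,0]]]'
```

```text
time_s: 19.1
tool_pos: [0.5729, 0.2425, 0.2222]
tool_rot: [12.4, 90.0, 21.5]
force: [0.7, 0.4, -1.9]
grip_width: 0.0119
time_s: 19.35
tool_pos: [0.5729, 0.2425, 0.2213]
tool_rot: [15.8, 90.0, 24.9]
force: [-0.4, -0.6, -1.0]
grip_width: 0.0121
time_s: 19.6
tool_pos: [0.573, 0.2425, 0.2211]
tool_rot: [24.4, 89.9, 33.5]
force: [-2.2, -0.5, 4.1]
grip_width: 0.0122
```

Contact again (+4.1 N). I'll ease off and open partly.

```bash
python3 -m pendant '[[0,[-1,0,0],[0,0,0]],[0,[-1,0,0],[0,0,0]],[18,[-1,0,0],[0,0,0]],[26,[-1,0,0],[0,0,0]],[26,[-1,0,0],[0,0,0]],[26,[-1,0,0],[0,0,0]],[26,[-1,0,0],[0,0,0]]]'; python3 - <<'E'
from h import *
c=optics.read_camera("wrist"); cv2.imwrite("pics/w14.png",c["image"])
print(pose()[2]["force"],pose()[2]["grip_width"])
E
```

```text
time_s: 20.18
tool_pos: [0.5728, 0.2424, 0.2211]
tool_rot: [176.0, 90.0, -174.9]
force: [0.0, 0.0, 0.3]
grip_width: 0.0252
[-0.52866022 -0.25788542 -0.80046016] 0.025327717110731347
```

View pics/w14.png

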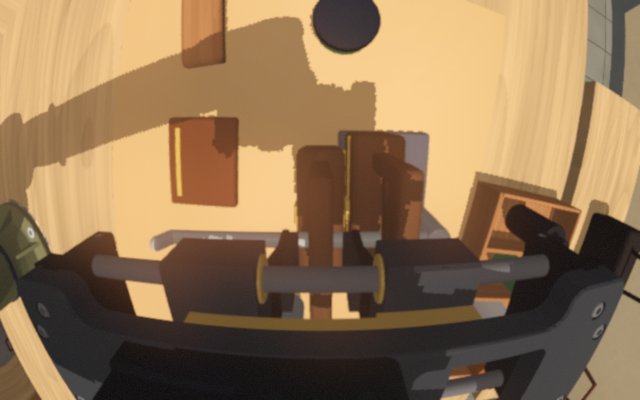

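The medium bag hangs free between the open fingers. I'll rise and look.

```bash
python3 -m pendant '[[26,[-20,0,0],[0,0,0]],[26,[-50,0,0],[0,0,0]],[30,[-88,0,0],[0,0,0]],[50,[-88,0,0],[0,0,0]],[50,[-88,0,0],[0,0,0]]]'; python3 - <<'E'
from h import *
plan(.5878,-.1606,.24,-29.5)
c=optics.read_camera("scene"); cv2.imwrite(f"pics/s15.png",cv2.resize(c["image"][60:260,220:520],None,fx=2.6,fy=2.6,interpolation=cv2.INTER_CUBIC))
E
```

```text
time_s: 20.65
tool_pos: [0.5741, 0.2428, 0.3123]
tool_rot: [17.4, 89.7, 26.5]
force: [-0.4, -1.0, -0.9]
grip_width: 0.0361
t 20.65 p [574.1 242.8 312.3] jaw 9.1 q [-35.  13.  12.  81.  -3.  85. -14.] F [-0.4 -1.  -0.9] w 36.1
shift [  71.3 -400.6  -50.7] turn [ 0.6738  0.0049 -0.0036] len 410 deg 38.6
```

View pics/s15.png

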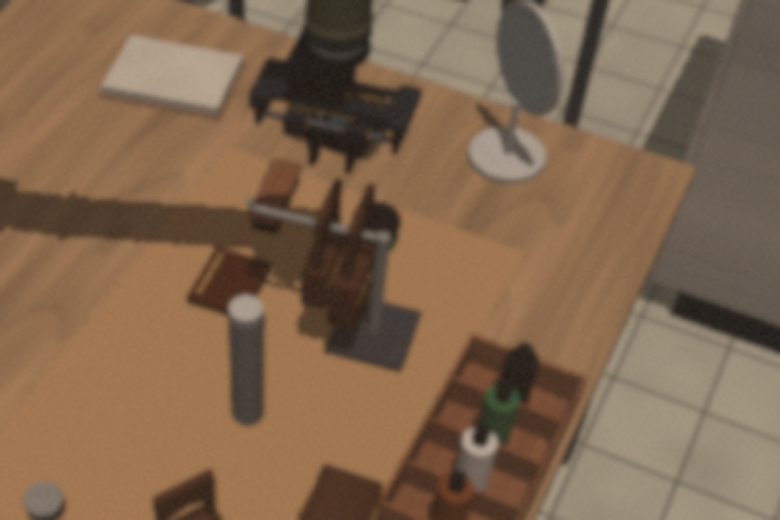

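Two bags hang parallel and upright. Next is the small one, travelling high over the can (tips at about 0.29, can at 0.215).

```bash
python3 -m pendant '[[50,[0,-40,-5],[0.07,0,0]],[50,[0,-400,-51],[0.674,0,0]],[50,[0,-400,-51],[0.674,0,0]],[50,[0,-400,-51],[0.674,0,0]],[50,[0,-400,-51],[0.674,0,0]],[50,[0,-400,-51],[0.674,0,0]],[50,[0,-400,-51],[0.674,0,0]],[50,[0,-400,-51],[0.674,0,0]],[50,[0,-400,-51],[0.674,0,0]],[50,[0,-400,-51],[0.674,0,0]]]'; python3 -m pendant '[[50,[0,0,0],[0,0,0]],[50,[0,0,0],[0,0,0]],[50,[0,0,0],[0,0,0]]]'; python3 - <<'E'
from h import *
plan(.5878,-.1606,.122,-29.5)
c=optics.read_camera("wrist"); cv2.imwrite("pics/w16.png",c["image"]); W=fcloud(c);T=tl(W)
m=(c["range_z"]>0)&(W[...,2]>.126)&(W[...,2]<.142)&(np.hypot(W[...,0]-.588,W[...,1]+.16)<.07); print(m.sum(), np.round(np.percentile(T[m],[1,50,99],0)), rect(W[m]))
E
```

```text
time_s: 21.53
tool_pos: [0.5841, -0.1652, 0.3075]
tool_rot: [-122.7, 89.8, -152.4]
force: [0.1, -0.2, -0.3]
grip_width: 0.05
time_s: 21.78
tool_pos: [0.5855, -0.1595, 0.3077]
tool_rot: [179.0, 89.9, 149.6]
force: [-0.9, 0.7, -0.6]
grip_width: 0.0499
t 21.78 p [ 585.5 -159.5  307.7] jaw -29.5 q [-12.  13.  30.  84.  -6.  85. -12.] F [-0.9  0.7 -0.6] w 49.9
shift [185.7   0.2   3. ] turn [ 0.0005 -0.0026 -0.    ] len 186 deg 0.1
787 [[172. -37.  -2.]
 [174.   2.   4.]
 [178.  38.  10.]] (array([ 589.2, -159.7]), array([76.6, 11.8]), 60.5)
```

View pics/w16.png

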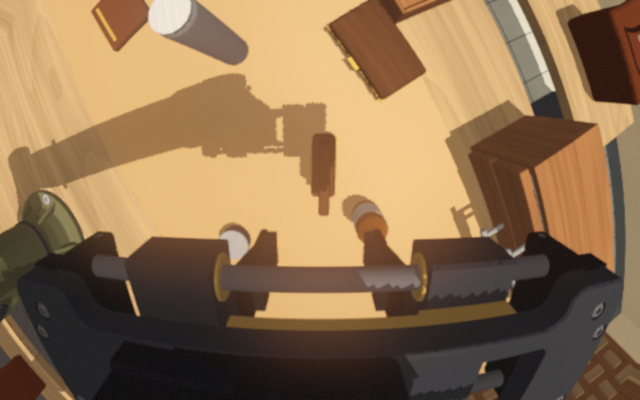

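The small band measures centre (589,−160) at heading 60.5°, on plan. The bottle (370,215) is outside the fingers' path, about 80 mm to the side. I'll go down.

```bash
python3 -m pendant '[[50,[35,0,3],[0,0,0]],[45,[70,0,3],[0,0,0]],[45,[110,0,3],[0,0,0]],[45,[145,0,3],[0,0,0]],[45,[172,0,3],[0,0,0]],[45,[186,0,3],[0,0,0]],[45,[186,0,3],[0,0,0]],[45,[186,0,3],[0,0,0]],[0,[186,0,3],[0,0,0]],[0,[186,0,3],[0,0,0]]]' 40; python3 -m pendant '[[0,[0,0,0],[0,0,0]],[0,[0,0,0],[0,0,0]],[0,[0,0,0],[0,0,0]],[0,[0,0,0],[0,0,0]],[0,[0,0,0],[0,0,0]]]'; python3 - <<'E'
from h import *
plan(.588,-.16,.246,-29.5)
E
```

```text
time_s: 22.67
tool_pos: [0.5898, -0.1617, 0.125]
tool_rot: [26.4, 89.8, -3.1]
force: [0.7, 1.1, 0.8]
grip_width: 0.0381
time_s: 23.08
tool_pos: [0.5886, -0.1622, 0.1235]
tool_rot: [28.8, 90.0, -0.7]
force: [-0.3, 0.1, 1.3]
grip_width: 0.0116
t 23.08 p [ 588.6 -162.2  123.5] jaw -29.5 q [-11.  20.  29.  98. -10.  65.  -9.] F [-0.3  0.1  1.3] w 11.6
shift [-122.5    1.7   -1.5] turn [-0.0002  0.0006 -0.0003] len 122 deg 0.0
```

```bash
python3 -m pendant '[[0,[-12,0,0],[0,0,0]],[0,[-40,0,0],[0,0,0]],[0,[-80,0,0],[0,0,0]],[0,[-115,0,0],[0,0,0]],[0,[-125,0,0],[0,0,0]],[0,[-125,0,0],[0,0,0]],[0,[-125,0,0],[0,0,0]]]'; python3 - <<'E'
from h import *
plan(.43,-.08,.248,9.1)
plan(.4205,.215,.248,9.1)
E
```

```text
time_s: 23.67
tool_pos: [0.5883, -0.1621, 0.2482]
tool_rot: [59.3, 90.0, 29.8]
force: [0.2, 0.1, -2.1]
grip_width: 0.0116
t 23.67 p [ 588.3 -162.1  248.2] jaw -29.5 q [-12.  14.  30.  89.  -7.  78. -11.] F [ 0.2  0.1 -2.1] w 11.6
shift [   0.2   -6.5 -178.2] turn [-6.738e-01  4.000e-04 -3.000e-04] len 178 deg 38.6
t 23.67 p [ 588.3 -162.1  248.2] jaw -29.5 q [-12.  14.  30.  89.  -7.  78. -11.] F [ 0.2  0.1 -2.1] w 11.6
shift [ 3.000e-01  2.455e+02 -3.317e+02] turn [-6.738e-01  4.000e-04 -3.000e-04] len 413 deg 38.6
```

```bash
python3 -m pendant '[[0,[0,-1,-25],[-0.1,0,0]],[0,[0,-2,-60],[-0.22,0,0]],[0,[0,-4,-100],[-0.34,0,0]],[0,[0,-6,-140],[-0.46,0,0]],[0,[0,-6,-175],[-0.58,0,0]],[0,[0,14,-195],[-0.674,0,0]],[0,[0,48,-213],[-0.674,0,0]],[0,[0,82,-234],[-0.674,0,0]],[0,[0,115,-254],[-0.674,0,0]],[0,[0,145,-272],[-0.674,0,0]]]'; python3 - <<'E'
from h import *
plan(.4205,.215,.248,9.1)
E
```

```text
time_s: 24.5
tool_pos: [0.421, 0.1002, 0.2459]
tool_rot: [-176.8, 89.8, -167.6]
force: [0.6, -0.2, -0.5]
grip_width: 0.0119
t 24.5 p [421.  100.2 245.9] jaw 9.2 q [-28.  -9.  10. 111.   2.  77.  -9.] F [ 0.6 -0.2 -0.5] w 11.9
shift [ -2.2 113.4  17.8] turn [ 0.0014 -0.0038  0.0002] len 115 deg 0.2
```

```bash
python3 -m pendant '[[0,[-1,35,4],[0,0,0]],[0,[-1,70,8],[0,0,0]],[0,[-1,98,12],[0,0,0]],[0,[-1,112,12],[0,0,0]],[0,[-1,112,12],[0,0,0]],[0,[-1,112,12],[0,0,0]],[0,[-1,112,12],[0,0,0]]]'; python3 - <<'E'
from h import *
c=optics.read_camera("wrist"); cv2.imwrite("pics/w17.png",c["image"]); W=fcloud(c);T=tl(W);ok=c["range_z"]>0
plan(.4205+.09*.987,.215+.09*.158,.248,9.1)
m=ok&(W[...,2]>.18)&(W[...,2]<.215)&(np.abs(W[...,1]-.24)<.04)&(W[...,0]>.45); Q=T[m]; Q=Q[np.abs(Q[:,1])<20]
q=Q[(Q[:,2]>60)&(Q[:,2]<110)]; print("arm y",np.median(q[:,1]),"x top",np.percentile(q[:,0],3), "tip", np.round(Q[np.argsort(Q[:,2])[:20]].mean(0),1))
m=ok&(W[...,2]>.15)&(W[...,2]<.19)&(np.abs(T[...,2])<20)&(np.abs(T[...,1])<70); print("held case",np.round(np.percentile(T[m],[1,50,99],0)))
E
```

```text
time_s: 25.08
tool_pos: [0.4168, 0.209, 0.2476]
tool_rot: [-146.0, 89.8, -137.0]
force: [1.1, 0.8, -1.9]
grip_width: 0.0119
t 25.13 p [417.  208.9 248. ] jaw 9.0 q [-33.  -4.   3. 107.   0.  77. -21.] F [-0.3  0.3 -1.2] w 11.3
shift [-0.2  5.7 94.3] turn [-0.0018 -0.0019  0.0012] len 95 deg 0.2
arm y 8.707388343222394 x top 52.2331527050456 tip [45.1  7.1 49.4]
held case [[ 64. -14. -19.]
 [ 75.  25.  -3.]
 [ 93.  44.  17.]]
```

View pics/w17.png

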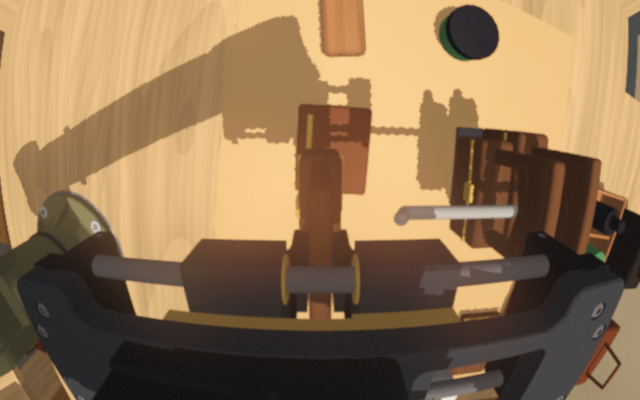

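The tip (400,215) is clear ahead of the held bag, and both hung bags sit further back. I'll shift +6 and slide in 90.

```bash
python3 -m pendant '[[0,[0,4,4],[0,0,0]],[0,[0,6,14],[0,0,0]],[0,[0,6,28],[0,0,0]],[0,[0,6,42],[0,0,0]],[0,[0,6,56],[0,0,0]],[0,[0,6,70],[0,0,0]],[0,[0,6,82],[0,0,0]],[0,[0,6,90],[0,0,0]],[0,[0,6,90],[0,0,0]],[0,[0,6,90],[0,0,0]]]'; cat > m.py <<'E'
from h import *
import sys
c=optics.read_camera("wrist"); cv2.imwrite(sys.argv[1],c["image"]); W=fcloud(c);T=tl(W); ok=c["range_z"]>0
p,R,o=pose(); print(np.round(p*1000,1),o["force"].round(1))
m=ok&(W[...,2]>.18)&(W[...,2]<.212); Q=T[m]; Q=Q[(np.abs(Q[:,1])<15)]; q=Q[Q[:,2]<-20]
print("arm y",np.median(q[:,1]),"tip end z",np.percentile(q[:,2],.3))
for y0 in (28,34,40,46):
    m=ok&(np.abs(T[...,1]-y0)<2)&(W[...,2]>.1)&(W[...,2]<.2)&(T[...,2]<70)&(T[...,2]>-30)
    P=T[m]; o=np.argsort(P[:,2]); print(y0,[(round(z),round(x)) for x,z in P[o][:,[0,2]][::max(1,len(o)//25)]])
E
python3 m.py pics/w18.png
```

```text
time_s: 25.97
tool_pos: [0.5053, 0.2305, 0.2488]
tool_rot: [-164.1, 90.0, -155.0]
force: [-0.2, -0.0, -0.6]
grip_width: 0.0116
[504.9 230.6 249. ] [-1.6 -0.6 -1.3]
arm y 1.153556998726049 tip end z -41.09024052849672
28 [(-16, 89), (-14, 75), (-13, 75), (-11, 74), (-10, 74), (-8, 73), (10, 73), (11, 74), (13, 75), (14, 75), (16, 78), (18, 89), (51, 121), (51, 118), (51, 137), (52, 105), (53, 102), (55, 103), (56, 101), (59, 101), (60, 101), (62, 102), (63, 100), (63, 54), (63, 57), (64, 59), (65, 100)]
34 [(-16, 89), (-14, 75), (-12, 75), (-10, 74), (-8, 73), (8, 73), (9, 75), (11, 73), (14, 75), (16, 77), (18, 89), (51, 138), (51, 120), (52, 110), (53, 103), (55, 101), (58, 102), (60, 101), (62, 102), (63, 91), (63, 85), (63, 102), (63, 63), (63, 56), (63, 81), (64, 55)]
40 [(-16, 90), (-13, 76), (-11, 74), (-8, 74), (-5, 74), (-4, 61), (-2, 75), (0, 60), (2, 51), (3, 65), (5, 76), (7, 74), (9, 76), (12, 75), (15, 75), (18, 88), (51, 110), (52, 140), (54, 102), (58, 102), (61, 101), (63, 80), (63, 84), (63, 65), (63, 101), (64, 78)]
46 [(-10, 84), (-2, 85), (8, 84), (51, 107), (51, 148), (51, 115), (52, 121), (52, 138), (53, 103), (53, 104), (54, 104), (54, 104), (56, 102), (57, 104), (58, 102), (60, 101), (61, 103), (63, 102), (63, 102), (64, 52), (65, 104), (65, 53), (66, 102), (66, 52), (67, 103), (68, 103), (68, 102), (69, 52)]
```

View pics/w18.png

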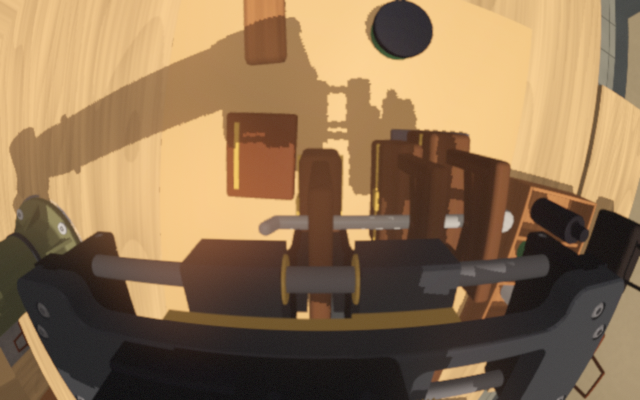

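The tip (268,227) is through. The medium front face is at z=51 and the small back face at 16–17, a gap of about 34 mm. I'll advance 29 and lower.

```bash
python3 -m pendant '[[0,[0,0,7],[0,0,0]],[0,[0,0,15],[0,0,0]],[0,[0,0,22],[0,0,0]],[0,[0,0,27],[0,0,0]],[0,[0,0,29],[0,0,0]],[0,[0,0,29],[0,0,0]],[0,[0,0,29],[0,0,0]]]'; python3 m.py pics/w19.png
```

```text
time_s: 26.6
tool_pos: [0.5337, 0.2353, 0.249]
tool_rot: [-171.0, 90.0, -161.9]
force: [-0.3, 0.8, -0.8]
grip_width: 0.0117
[533.6 235.3 249.1] [-0.5 -0.8 -0.7]
arm y 1.025524396459954 tip end z -69.55054901719511
28 [(-17, 89), (-15, 77), (-14, 74), (-12, 74), (-11, 74), (-9, 73), (-8, 74), (9, 74), (10, 75), (12, 74), (12, 75), (14, 75), (16, 79), (18, 88), (22, 110), (22, 106), (24, 102), (25, 102), (27, 101), (29, 102), (30, 101), (32, 101), (33, 101), (34, 52), (34, 102), (36, 102), (69, 101)]
34 [(-17, 89), (-14, 75), (-12, 75), (-10, 75), (-8, 73), (7, 73), (9, 73), (10, 75), (12, 73), (14, 75), (17, 89), (22, 120), (23, 104), (25, 102), (28, 101), (30, 100), (32, 103), (34, 56), (34, 58), (34, 54), (34, 65), (35, 49), (63, 110), (63, 119), (65, 104), (67, 102), (69, 101)]
40 [(-17, 90), (-13, 75), (-11, 73), (-7, 75), (-5, 73), (-3, 52), (-1, 70), (1, 56), (3, 51), (4, 70), (7, 74), (9, 76), (12, 75), (15, 76), (18, 89), (22, 106), (26, 102), (29, 102), (33, 102), (34, 50), (34, 90), (35, 98), (54, 103), (63, 110), (63, 121), (67, 102)]
46 [(-11, 86), (-6, 91), (1, 92), (7, 91), (22, 120), (23, 116), (25, 102), (27, 102), (30, 104), (33, 103), (35, 59), (36, 72), (38, 64), (39, 50), (41, 50), (42, 102), (44, 102), (46, 102), (49, 101), (52, 103), (56, 104), (62, 107), (63, 116), (64, 105), (67, 103), (69, 102)]
```

Gap about 5 mm. Lowering.

```bash
python3 -m pendant '[[0,[6,0,0],[0,0,0]],[0,[13,0,0],[0,0,0]],[0,[19,0,0],[0,0,0]],[0,[23,0,0],[0,0,0]],[0,[25,0,0],[0,0,0]],[0,[25,0,0],[0,0,0]],[0,[25,0,0],[0,0,0]]]';  python3 -m pendant '[[0,[1,0,0],[0,0,0]],[0,[1,0,0],[0,0,0]],[0,[1,0,0],[0,0,0]]]'; python3 -m pendant '[[0,[1,0,0],[0,0,0]],[0,[1,0,0],[0,0,0]],[0,[1,0,0],[0,0,0]]]'
```

```text
time_s: 27.23
tool_pos: [0.5338, 0.2354, 0.2242]
tool_rot: [17.7, 90.0, 26.8]
force: [0.1, -0.4, -0.1]
grip_width: 0.0113
time_s: 27.48
tool_pos: [0.534, 0.2354, 0.2234]
tool_rot: [17.2, 89.9, 26.3]
force: [0.8, 0.7, -1.2]
grip_width: 0.0118
time_s: 27.73
tool_pos: [0.534, 0.2355, 0.2233]
tool_rot: [21.1, 89.9, 30.2]
force: [-1.8, -0.8, 5.7]
grip_width: 0.0117
```

Contact (+5.7 N). I'll ease off and open.

```bash
python3 -m pendant '[[0,[-1,0,0],[0,0,0]],[0,[-1,0,0],[0,0,0]],[18,[-1,0,0],[0,0,0]],[26,[-1,0,0],[0,0,0]],[26,[-1,0,0],[0,0,0]],[26,[-1,0,0],[0,0,0]],[26,[-1,0,0],[0,0,0]]]'; python3 m.py pics/w20.png | head -2
```

```text
time_s: 28.32
tool_pos: [0.5337, 0.2353, 0.2229]
tool_rot: [-163.7, 90.0, -154.6]
force: [0.3, 0.1, -0.0]
grip_width: 0.025
[533.7 235.3 223. ] [ 0.6 -0.5 -0.3]
arm y 2.5169149061437848 tip end z -67.79910619378461
```

View pics/w20.png

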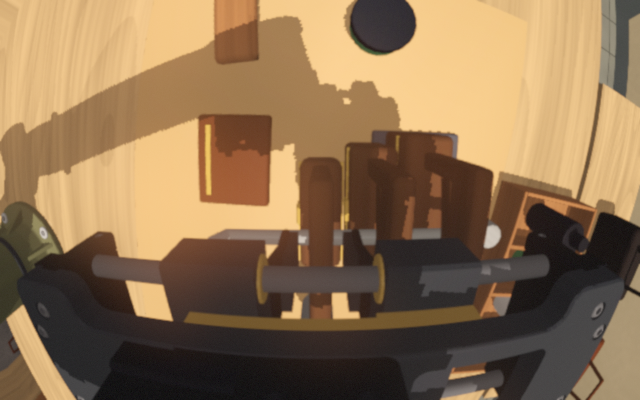

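The small bag is free in the open fingers. I'll rise, move away to −y, and check.

```bash
python3 -m pendant '[[26,[-20,0,0],[0,0,0]],[26,[-50,0,0],[0,0,0]],[26,[-90,0,0],[0,0,0]],[26,[-110,0,0],[0,0,0]],[26,[-110,-60,-30],[0,0,0]],[26,[-110,-120,-60],[0,0,0]],[26,[-110,-180,-100],[0,0,0]],[26,[-110,-220,-100],[0,0,0]],[26,[-110,-220,-100],[0,0,0]],[26,[-110,-220,-100],[0,0,0]]]'; cat > f.py <<'E'
from h import *
import sys
t=sys.argv[1]
for n in ["top","scene"]:
    c=optics.read_camera(n); W=cloud(c); ok=c["range_z"]>0
    cv2.imwrite(f"pics/{n}{t}.png",cv2.resize(c["image"][100:300,150:450] if n=="top" else c["image"][80:240,270:450],None,fx=2.6 if n=="top" else 3.7,fy=2.6 if n=="top" else 3.7,interpolation=cv2.INTER_CUBIC))
    r=np.array([.6475,.2495])+([.001,.0025] if n=="top" else [-.001,-.0025]); a=np.array([-.987,-.158])
    P=W[ok]; s=(P[:,:2]-r)@a*1000; l=(P[:,:2]-r)@np.array([.158,-.987])*1000
    for nm,d,w in [("L",34,49),("M",77,44),("S",117,39)]:
        zt={"L":.233,"M":.233,"S":.233}[nm]
        m=(np.abs(s-d)<16)&(P[:,2]>.215)&(P[:,2]<.245)&(np.abs(l)<70)
        if m.sum()>5: print(n,nm,m.sum(),"s",np.percentile(s[m],[3,50,97]).round(1),"l",np.percentile(l[m],[1,99]).round(1),"z",np.percentile(P[m,2],[50,98]).round(4),rect(P[m])[1:])
    for l0 in ["spray_can","lotion_bottle","wax_tin","polish_jar","wallet","brush","clutch"]:
        for m in models.masks_of(n,l0)[:1]:
            p=m["pixels"]&ok; print("  ",l0,round(m["confidence"],2),np.round(np.median(W[p],0),3))
print(telemetry.get_obs()["time_s"])
E
python3 f.py 21
```

```text
time_s: 29.2
tool_pos: [0.4688, -0.001, 0.3334]
tool_rot: [-17.5, 90.0, -8.5]
force: [0.4, 0.1, 0.0]
grip_width: 0.0264
top L 324 s [27.7 35.9 39.2] l [-52.5  43.4] z [0.2327 0.2378] (array([13.1, 98.6]), 8.7)
top M 282 s [70.6 78.2 81.9] l [-47.4  38.6] z [0.2327 0.2376] (array([12.1, 87.4]), 9.3)
top S 246 s [110.  117.2 121.4] l [-44.5  32.1] z [0.2329 0.2374] (array([12.5, 78. ]), 9.4)
   spray_can 0.38 [0.549 0.068 0.216]
   lotion_bottle 0.59 [0.612 0.232 0.17 ]
   wax_tin 0.78 [ 0.405 -0.202  0.028]
   polish_jar 0.79 [0.568 0.416 0.045]
   wallet 0.64 [0.426 0.238 0.017]
   brush 0.88 [0.409 0.413 0.039]
   clutch 0.7 [ 0.753 -0.049  0.034]
scene L 111 s [27.5 32.  39.1] l [-52.   43.9] z [0.2341 0.2399] (array([ 13. , 101.6]), 9.7)
scene M 103 s [70.2 74.5 81.6] l [-50.   40.4] z [0.2333 0.2396] (array([ 12.4, 100.2]), 9.0)
scene S 99 s [109.8 113.9 121.7] l [-45.8  35.1] z [0.2317 0.2413] (array([13. , 84.3]), 8.0)
   spray_can 0.8 [0.562 0.032 0.135]
   lotion_bottle 0.66 [ 0.612 -0.275  0.076]
   wax_tin 0.61 [ 0.407 -0.207  0.029]
   polish_jar 0.59 [0.583 0.422 0.046]
   wallet 0.93 [0.421 0.236 0.017]
   brush 0.77 [0.41  0.413 0.039]
   clutch 0.91 [ 0.736 -0.066  0.035]
30.0
```

View pics/scene21.png

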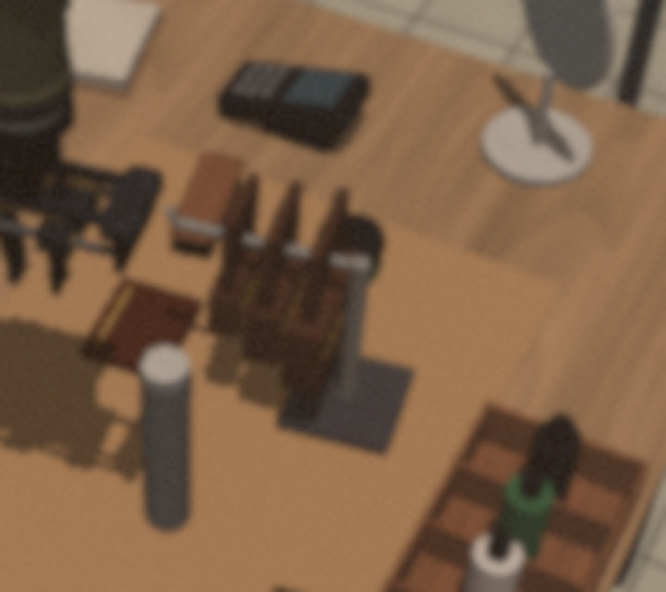

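View pics/top21.png

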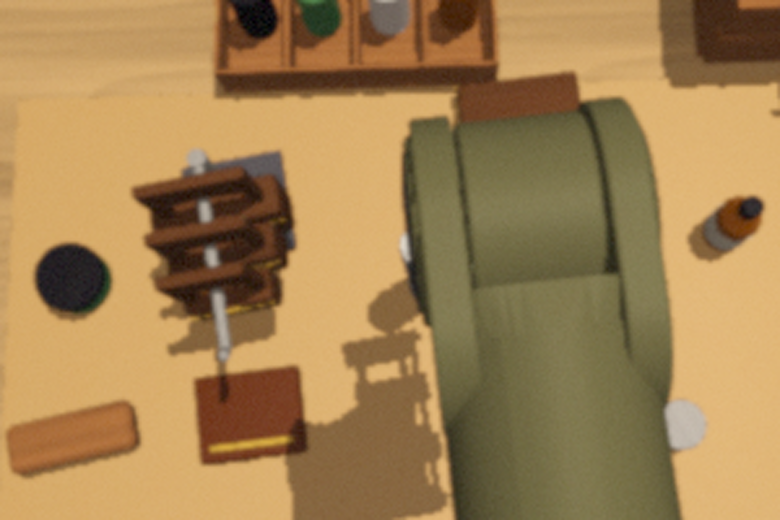

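All three hang at 34, 76 and 116 mm from the post axis, with gaps of about 5 mm. Last check: roll tilt of the bands, and stillness over time.

```bash
cat > g.py <<'E'
from h import *
c=optics.read_camera("top"); W=cloud(c); P=W[c["range_z"]>0]; r=np.array([.6485,.252]); s=(P[:,:2]-r)@np.array([-.987,-.158])*1000; l=(P[:,:2]-r)@np.array([.158,-.987])*1000
A=(P[:,2]>.186)&(P[:,2]<.2)&(s>130)&(s<170)&(np.abs(l)<20); print("arm l",l[A].mean().round(1))
for d in (34,77,117):
    m=(np.abs(s-d)<14)&(P[:,2]>.222)&(P[:,2]<.245)&(np.abs(l)<70)
    k=np.polyfit(l[m],P[m,2]*1000,1); kd=np.polyfit(l[m],s[m],1); print(d,"roll slope deg",np.degrees(k[0]).round(2),"yaw",np.degrees(kd[0]).round(2),"s",s[m].mean().round(1),"l mid",((np.percentile(l[m],1)+np.percentile(l[m],99))/2).round(1))
print(telemetry.get_obs()["time_s"])
E
python3 g.py; python3 -m pendant '[[26,[0,-60,0],[0,0,0]],[26,[0,-100,0],[0,0,0]],[26,[0,-100,0],[0,0,0]],[26,[0,-100,0],[0,0,0]],[26,[0,-100,0],[0,0,0]],[26,[0,-100,0],[0,0,0]]]'; python3 g.py
```

```text
arm l -1.3
34 roll slope deg 1.55 yaw 0.19 s 34.3 l mid -4.4
77 roll slope deg 1.3 yaw 0.17 s 76.9 l mid -4.9
117 roll slope deg 2.74 yaw 0.37 s 116.4 l mid -6.5
30.05
time_s: 30.55
tool_pos: [0.4857, -0.0953, 0.333]
tool_rot: [96.9, 89.9, 106.1]
force: [0.4, -0.0, 0.5]
grip_width: 0.0261
arm l -1.4
34 roll slope deg 1.29 yaw 0.43 s 34.3 l mid -4.8
77 roll slope deg 1.84 yaw 0.41 s 76.9 l mid -4.6
117 roll slope deg 2.49 yaw 0.47 s 116.4 l mid -6.5
30.6
```

Everything is still between the two readings: positions unchanged, roll only 1.3–2.5°. Handing in.

```bash
python3 - <<'E'
from h import *
c=optics.read_camera("scene"); W=cloud(c); ok=c["range_z"]>0
for l0 in ["spray_can","clutch","lotion_bottle"]:
    m=models.masks_of("scene",l0)
    if m: print(l0,np.round(np.median(W[m[0]["pixels"]&ok],0),3))
env.sign_off(); print(telemetry.get_obs()["time_s"])
E
```

```text
spray_can [0.563 0.032 0.138]
clutch [ 0.735 -0.063  0.035]
lotion_bottle [ 0.612 -0.275  0.076]
the job is handed in; nothing more can be done
the job is handed in; nothing more can be done
```

All three bags are hanging on the hook, placed in the order large, medium, small, and the job was handed in at about 31 s with the gripper clear of everything.

- **Spacing:** the large, medium and small bags sit about 34, 77 and 116 mm from the post axis. The gaps are about 5 mm each: post to large, large to medium, and medium to small.
- **Stillness:** two readings half a second apart showed positions along the hook unchanged, with all band tops at the same height. I did not watch for longer than that.
- **Tilt and centring:** they do not hang perfectly square. They roll about 1.3–1.5° (large), 1.3–1.8° (medium) and 2.5–2.7° (small). They sit about 3–5 mm to one side of the bar's centre line.
- **Other things on the table:** in the scene camera, everything matched its starting position to within 1–5 mm except the polish jar, which is partly hidden there and read about 15 mm off. The top camera puts the jar where it started. The top camera also gave a wrong place for the lotion bottle and odd ones for the spray can and clutch, because the arm was in its view.
- **Forces:** the largest force I read was about 6 N, when a bag touched down on the hook.

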